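# Change the used-up powder jar in the shaker for the full one

## Robot

A 7-joint arm with a two-finger parallel gripper is mounted at the origin on a cart in front of the work surface, level with it; the furniture and walls round the work are solid. World frame = base frame: x ahead of the robot, y to its left, z up, the work surface at z = 0. Lengths are in m, angles in rad, forces in N, time in s.
With the tool pointing down it reaches from about 0.35 to 0.9 m from the base axis. Payload 8.1 kg.
Tool frame: the origin (TCP) lies midway between the tips of the shut fingers; the grasp point (between the pads) lies 19 mm behind it (r.tcp_to_grasp is the distance from the TCP to the grasp point, in m); z points along the fingers, y is the line along which they close (so a half turn about z gives the same grasp; the last joint's range is limited). The gripper opens to 85 mm and grips with 20 to 120 N. Pads are 22 mm wide; open, the fingers measure 114 mm over their backs; the gripper's body (76 mm by 85 mm) begins 54 mm behind the grasp point. The pads swing forward as they close: fully open they stand 13 mm farther back than shut.
Start: joints at [1.21, 0.434, 0.025, 1.573, -0.012, 1.134, -0.075], TCP at [0.159, -0.604, 0.231] pointing down, gripper open.
Joint ranges: [-2.62, 2.62], [-0.44, 2.09], [-1.27, 1.32], [0.08, 2.57], [-1.32, 4.46], [0.12, 2], [-2.74, 2.74]. Speed limits (rad/s): [2.22, 2.22, 3.01, 3.01, 3.14, 3.14, 3.14].

## Interface

Orientations are given as a unit quaternion [w, x, y, z].
In Python, from workcell import r gives the robot as it stands.
- The arm moves only by the tool jog_arm, never from a script. Its argument "targets" is a list of rows, each a list of 2 entries, a list of its own where there are three numbers: the shift along the tool's x, y, z in cm, then the turn about the tool's z in degrees. A call has 1 to 12 rows; each row is the pose to reach, as a shift and turn from the pose commanded when the call began, along the tool's axes at that moment; what a row does not reach only later rows make up. A row lasts 1/10 s, in which the tool goes at most 50 mm and 8.59 degrees, less where a joint would pass 70% of its speed; a pose out of reach is approached as far as the arm can. A call with a gripper value outside its range is refused whole. "fingers" is the finger opening in cm, from 0 to 8.54, set as the call begins (left out, the last holds). The fingers move at their own pace and stop on an object; "squeeze" is the grip in N (left out, the last holds). Time passes only in rows, so rows that repeat a pose let the fingers close. It gives the time, the measured TCP pose, the force, the opening and the grip force at its end, in the units of the state.
- r.sense(): the state, without advancing time (a new reading comes with each control period).
- r.get_image(name): name is "scene" or "top" or "wrist"; returns the picture (480x640x3 uint8, blue, green, red); there is no depth.
- r.camera_model(name): a dict with "K" (3x3 intrinsics, pixels), "R" (3x3) and "t" (3): a world point X has camera coordinates R X + t; the wrist camera has in their place "hand_eye" (4x4, takes a point from camera to tool coordinates, whose origin is the TCP and whose axes are the flange's). Camera axes: x right, y down, z forward; pixel columns grow to the right and rows downward; lengths in m; the calibration is good to about 2 mm. A picture is of the moment at which its call begins: read the wrist's pose just before it. camera_model takes no time and is no camera call.
- r.hand_in(): hands the job in; it is judged then, once.
The state is a dict: "time_s": time; "joint_pos": joint angles; "qd": joint speeds; "tau": joint torques, N m; "position": TCP position; "ee_rot": TCP orientation; "wrist_force": force on the tool from outside, world axes, zero at the start; "wrist_torque": the same for the moment, N m; "grip_width": finger opening in m; "grasp_force": force on a finger pad.
Only numpy, scipy, OpenCV 4.12 (cv2) and the standard library are available. Lean on these libraries where they do the work, as an engineer would, in place of code of your own. Each camera call takes 0.05 s, during which the arm holds its last target. There are 200 camera calls.

## Task

The black jar in the shaker is used up, and of the look-alike closed jars in the rack just one is full and clearly heavier: swing the retaining bar aside, find the full jar (only its weight in the hand tells), and swap the two, so that the full jar stands in the shaker's cup and the used-up one in the very pocket the full one came from; every other jar must end up standing in its own pocket. With the full jar in the cup, swing the bar fully shut over it, and only then wind the shaker's timer clockwise to its stop.

Things in the scene. Friction and masses are not known exactly. Their poses are not given: they have to be found in the camera images.
- jar_a: black screw-lid jar standing upright, all of them alike: 62 mm high, body 49 mm across up to 42 mm, lid 53 mm across from 43 to 62 mm; origin at the centre of its underside, z up; one of the spare jars in the rack at the start, maybe the full one (0.35 to 0.49 kg), maybe used up (0.07 to 0.14 kg); None if there is no such jar this time
- jar_b: black screw-lid jar standing upright, all of them alike: 62 mm high, body 49 mm across up to 42 mm, lid 53 mm across from 43 to 62 mm; origin at the centre of its underside, z up; one of the spare jars in the rack at the start, maybe the full one (0.35 to 0.49 kg), maybe used up (0.07 to 0.14 kg); None if there is no such jar this time
- jar_c: black screw-lid jar standing upright, all of them alike: 62 mm high, body 49 mm across up to 42 mm, lid 53 mm across from 43 to 62 mm; origin at the centre of its underside, z up; one of the spare jars in the rack at the start, maybe the full one (0.35 to 0.49 kg), maybe used up (0.07 to 0.14 kg); None if there is no such jar this time
- jar_d: black screw-lid jar standing upright, all of them alike: 62 mm high, body 49 mm across up to 42 mm, lid 53 mm across from 43 to 62 mm; origin at the centre of its underside, z up; one of the spare jars in the rack at the start, maybe the full one (0.35 to 0.49 kg), maybe used up (0.07 to 0.14 kg); None if there is no such jar this time
- jar_e: black screw-lid jar standing upright, all of them alike: 62 mm high, body 49 mm across up to 42 mm, lid 53 mm across from 43 to 62 mm; origin at the centre of its underside, z up; one of the spare jars in the rack at the start, maybe the full one (0.35 to 0.49 kg), maybe used up (0.07 to 0.14 kg); None if there is no such jar this time
- jar_f: black screw-lid jar standing upright, all of them alike: 62 mm high, body 49 mm across up to 42 mm, lid 53 mm across from 43 to 62 mm; origin at the centre of its underside, z up; the used-up jar (0.07 to 0.14 kg) in the shaker's cup at the start
- pocket_floor_a (a point): centre of the floor of one of the rack's five pockets, in which jar_a stands at the start (empty if there is no jar_a); square, 59 mm inside, walls 4.5 mm thick rising 25 mm above this floor; axes as the rack's
- pocket_floor_b (a point): centre of the floor of one of the rack's five pockets, in which jar_b stands at the start (empty if there is no jar_b); square, 59 mm inside, walls 4.5 mm thick rising 25 mm above this floor; axes as the rack's
- pocket_floor_c (a point): centre of the floor of one of the rack's five pockets, in which jar_c stands at the start (empty if there is no jar_c); square, 59 mm inside, walls 4.5 mm thick rising 25 mm above this floor; axes as the rack's
- pocket_floor_d (a point): centre of the floor of one of the rack's five pockets, in which jar_d stands at the start (empty if there is no jar_d); square, 59 mm inside, walls 4.5 mm thick rising 25 mm above this floor; axes as the rack's
- pocket_floor_e (a point): centre of the floor of one of the rack's five pockets, in which jar_e stands at the start (empty if there is no jar_e); square, 59 mm inside, walls 4.5 mm thick rising 25 mm above this floor; axes as the rack's
- rack: beech jar rack fixed to the bench, 78 x 356 mm, five pockets in a row along its own y, 68 mm apart; its end boards stand 46 mm high, everything else of it is lower; origin under its centre, x across the row; the mat on the robot's side between rack and shaker (about x 0.37 to 0.43, y -0.12 to 0.06) is clear, so a jar can be set down there
- shaker: jar shaker, a white housing fixed to the bench, 140 (x) x 180 (y) x 52 mm high, origin under its centre, its own -x the front; cup on top at (0, -35) mm, timer at (-15, 55) mm, pivot post of the bar at (55, -35) mm
- cup_floor (a point): centre of the inner floor of the shaker's round aluminium cup, 55 mm wide inside at the bottom, flared to 65 mm at the rim, which lies 24 mm above this point and is 74 mm across outside
- bar_pivot (a point): on the upright axis of the retaining bar's pivot post, 13 mm across, behind the cup, at the underside of the bar's hub, which is 22 mm across and rises to 12 mm above this
- bar_knob (a point): centre of the upright black knob at the free end of the steel retaining bar, 19 mm across, 30 mm tall, from the bar's top 17 mm below this point to 13 mm above it, 95 mm from the pivot axis; the bar, 16 mm wide, runs from pivot to knob, and the pad under it passes 3 mm above a seated jar's lid
- retaining_bar (a joint): swing of the retaining bar in rad: 0 fully shut at its stop (bar along the shaker's -x, straight across the jar in the cup), grows anticlockwise as seen from above (the knob goes to the shaker's -y side), 1.75 fully open; stays where it is left (moving it takes about 1 N at the knob)
- timer_grip (a point): on the upright axis of the shaker's wind-up timer, at the height to grip the bar-shaped grip of its black knob, which is 40 mm long, 14 mm thick and stands from 25 mm below this point to 7 mm above it
- timer (a joint): timer in rad: at 0 its bar grip lies along the shaker's x; grows as it is wound clockwise seen from above; stop at 1.4, fully wound; stays where it is left, turns easily
- magnifier_lens (a point): centre of the bench magnifier's ring lens, which hangs fixed over the bench between rack and shaker: 210 mm across, from 35 mm below this point to 35 mm above; its arm runs from there up to the far left; keep hand and wrist clear of it (there is room to pass on the robot's side)
Not all that is in view belongs to the job. What is shaped like the jar_c but purple is not meant.

How it is judged:
By the outcome, as a careful person would: the job done as asked, in the order asked, and still so for the second after the job is handed in, with the robot touching nothing.
Of jar_a, jar_b, jar_d, jar_e only 2 to 4 are there at a start; the rules pass over those that are not, and their reading is None.
At some moment in a run one of jar_a, jar_b, jar_d, jar_e, jar_f may be knocked a few centimetres aside while the robot is not near it.
Once in a run the grip may slacken for a moment while it holds something.
It also fails if it takes over 210 s, if anything falls off the work surface, if the arm or the gripper's body presses on something with over 40 N, if the wrist force passes 120 N, or if a joint passes its speed limit or range.

## Working session

There is one attempt and no reset: what is moved stays moved. The work goes in short steps, Python scripts to look and compute and a tool call to move; the robot and the scene stay as the last step left them, time stands still between calls to the robot, and variables do not carry over. Pictures are saved under pics/ and viewed, at most 14 in all, crops included, and the job is handed in when it is done.

Besides the shell and the picture viewer there is one more tool, called after "Request:" by a JSON object that holds its "op" and its "data", one argument or row to a line. jog_arm: Moves the arm, as the interface text tells. Its arguments: {"type":"object","properties":{"targets":{"type":"array","items":{"type":"array"}},"fingers":{"type":"number"},"squeeze":{"type":"number"}},"required":["targets"]}

```bash
mkdir -p pics; ls; python3 - <<'E'
from workcell import r
import cv2,numpy as np
s=r.sense();print(s)
for n in("scene","top"):
    cv2.imwrite(f"pics/{n}0.png",r.get_image(n)); print(n,r.camera_model(n))
print(r.camera_model("wrist"),r.tcp_to_grasp)
E
```

```text
pics
{'time_s': 0.0, 'joint_pos': array([ 1.21039793,  0.43523468,  0.02493901,  1.57411316, -0.0116075 ,
        1.13403248, -0.0751212 ]), 'qd': array([ 0.00170309,  0.00165877,  0.00133024,  0.00081191,  0.00041866,
        0.00069119, -0.0007159 ]), 'tau': array([ 7.62748550e-04, -6.70474505e+01,  1.02518175e+00, -3.16226757e+01,
        1.55257556e-02,  1.21517907e-02, -3.63215088e-05]), 'position': array([ 0.15917515, -0.60384396,  0.23051211]), 'ee_rot': array([-8.03972742e-04,  9.91707743e-01,  1.28511002e-01, -1.68480755e-04]), 'wrist_force': array([-0.45319662,  0.45145866,  0.58219942]), 'wrist_torque': array([-0.01140158,  0.00646005, -0.00370212]), 'grasp_force': 0.0, 'grip_width': 0.08541217183379701}
scene {'K': array([[572.98123511,   0.        , 325.83614253],
       [  0.        , 572.98123511, 241.4463277 ],
       [  0.        ,   0.        ,   1.        ]]), 'R': array([[-0.76717764, -0.64127654,  0.01424333],
       [-0.27263329,  0.30589844, -0.91219364],
       [ 0.58061136, -0.70369777, -0.40951177]]), 't': array([0.35987995, 0.3194959 , 1.35919569])}
top {'K
[... 180 characters left out ...]
67, -0.9784505 , -0.00439923],
       [-0.94388482,  0.20032259, -0.26258772],
       [ 0.25781035, -0.05005484, -0.9648981 ]]), 't': array([0.12357047, 0.51083908, 1.57315298])}
{'K': array([[338.15584736,   0.        , 322.57549598],
       [  0.        , 338.15584736, 246.38152438],
       [  0.        ,   0.        ,   1.        ]]), 'hand_eye': array([[-1.05390941e-05, -9.52536136e-01, -3.04425540e-01,
         7.74183022e-02],
       [ 9.99999998e-01,  9.56693625e-06, -6.45541978e-05,
        -4.26410217e-05],
       [ 6.44026258e-05, -3.04425540e-01,  9.52536134e-01,
        -1.41767864e-01],
       [ 0.00000000e+00,  0.00000000e+00,  0.00000000e+00,
         1.00000000e+00]])} 0.0187
```

View pics/scene0.png

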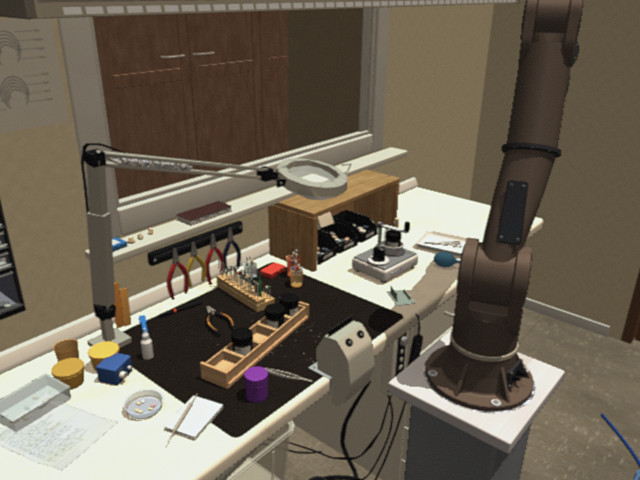

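View pics/top0.png

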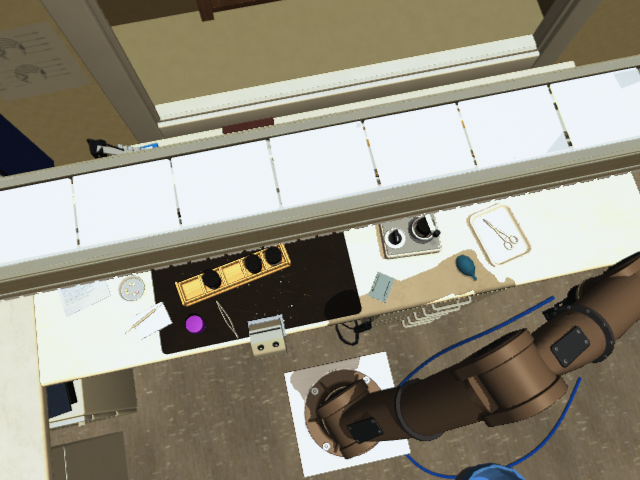

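The scene picture shows the rack (about 255,345) with three black jars, the shaker at (387,255), and the lens at (312,180). In the top picture the jars are at (212,279), (253,264) and (273,256), with the shaker at (410,237). I'll zoom in next.

```bash
python3 - <<'E'
import cv2,numpy as np
a=cv2.imread("pics/top0.png");b=cv2.imread("pics/scene0.png")
c1=cv2.resize(a[205:325,165:295],None,fx=3.0,fy=3.0,interpolation=cv2.INTER_CUBIC)
c2=cv2.resize(a[205:265,370:450],None,fx=4.8,fy=4.8,interpolation=cv2.INTER_CUBIC)
c3=cv2.resize(b[215:285,345:425],None,fx=4,fy=4,interpolation=cv2.INTER_CUBIC)
o=np.zeros((600,800,3),np.uint8)
o[:360,:390]=c1;o[:288,400:784]=c2;o[300:580,400:720]=c3
cv2.imwrite("pics/z1.png",o)
E
```

```text
(no output)
```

View pics/z1.png

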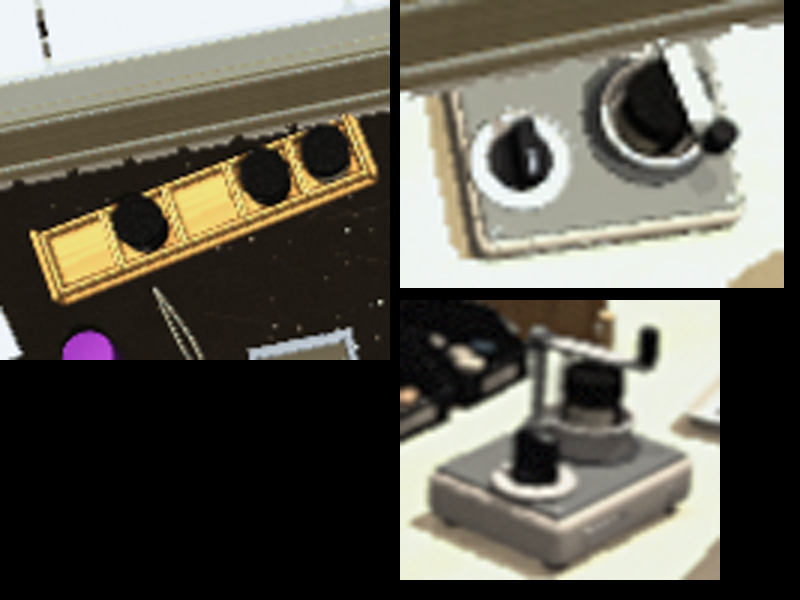

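The rack pockets, from left to right, are empty, jar, empty, jar, jar. The shaker shows the timer disc at crop (520,160), the cup at (648,118) and the bar knob at (720,135). I'll triangulate these.

```bash
cat > h.py <<'E'
from workcell import r
import cv2,numpy as np
CM={n:r.camera_model(n) for n in("scene","top")}
W=r.camera_model("wrist")
def q2R(q):
    from scipy.spatial.transform import Rotation as S
    return S.from_quat([q[1],q[2],q[3],q[0]]).as_matrix()
def ray(n,uv,s=None):
    K=W["K"] if n=="wrist" else CM[n]["K"]
    d=np.linalg.inv(K)@[uv[0],uv[1],1]
    if n=="wrist":
        R=q2R(s["ee_rot"]);H=W["hand_eye"]
        return R@H[:3,3]+s["position"],R@(H[:3,:3]@d)
    c=CM[n];return -c["R"].T@c["t"],c["R"].T@d
def onz(n,uv,z,s=None):
    o,d=ray(n,uv,s);return o+d*(z-o[2])/d[2]
def tri(a,b):
    (o,d),(p,e)=a,b;d=d/np.linalg.norm(d);e=e/np.linalg.norm(e)
    t=np.linalg.lstsq(np.c_[d,-e],p-o,rcond=None)[0]
    x,y=o+d*t[0],p+e*t[1];return (x+y)/2,np.linalg.norm(x-y)
def proj(n,X,s=None):
    if n=="wrist":
        R=q2R(s["ee_rot"]);H=W["hand_eye"]
        c=H[:3,:3].T@(R.T@(np.array(X)-s["position"])-H[:3,3]);K=W["K"]
    else: c=CM[n]["R"]@X+CM[n]["t"];K=CM[n]["K"]
    p=K@c;return p[:2]/p[2]
def tool(dx):  # world shift -> tool cm
    return np.round(q2R(r.sense()["ee_rot"]).T@np.array(dx)*100,2)
E
python3 - <<'E'
from h import *
np.set_printoptions(precision=3,suppress=True)
for p in[(211.7,278.7),(253.7,264.3),(273.3,255.3)]:print("jar",onz("top",p,.067))
f=lambda x,y:(165+x/3,205+y/3)
for p in[(32,235),(348,118),(374,184),(58,302)]:print("rackcorner",onz("top",f(*p),.046))
g=lambda x,y:(370+(x-400)/4.8,205+y/4.8);h=lambda x,y:(345+(x-400)/4,215+(y-300)/4)
for n,a,b in[("timer disc",(520,160),(535,480)),("cuprim",(646,118),(587,423)),("knob",(720,135),(648,347)),("timer top",(522,150),(535,445))]:
    print(n,tri(ray("top",g(*a)),ray("scene",h(*b))))
for p in[(480,252),(742,212),(440,95)]:print("hous",onz("top",g(*p),.052))
for p in[(428,485),(560,522),(692,470)]:print("hous scene",onz("scene",h(*p),.052))
# lens
for p in[(312,180)]:print("lens at .4,.5",onz("scene",p,.4),onz("scene",p,.5))
print(CM["top"]["R"].T@-CM["top"]["t"],CM["scene"]["R"].T@-CM["scene"]["t"])
E
```

```text
jar [0.467 0.318 0.067]
jar [0.485 0.184 0.067]
jar [0.5   0.12  0.067]
rackcorner [0.481 0.432 0.046]
rackcorner [0.535 0.089 0.046]
rackcorner [0.46  0.077 0.046]
rackcorner [0.407 0.416 0.046]
timer disc (array([ 0.477, -0.265,  0.055]), np.float64(0.0026017686253481265))
cuprim (array([ 0.483, -0.347,  0.074]), np.float64(0.0009479834355945593))
knob (array([ 0.446, -0.369,  0.144]), np.float64(0.0017684668739671042))
timer top (array([ 0.475, -0.26 ,  0.088]), np.float64(0.00228880052119631))
hous [ 0.424 -0.224  0.052]
hous [ 0.414 -0.397  0.052]
hous [ 0.533 -0.224  0.052]
hous scene [ 0.537 -0.208  0.052]
hous scene [ 0.423 -0.224  0.052]
hous scene [ 0.396 -0.369  0.052]
lens at .4,.5 [0.466 0.066 0.4  ] [0.265 0.297 0.5  ]
[0.102 0.097 1.653] [-0.426  1.09   0.843]
```

Request:
{"op": "jog_arm", "data": {
  "targets": [
    [[3, -1.5, -1], 3],
    [[7, -4, -2], 6],
    [[11, -6, -3], 9],
    [[15, -8, -4], 12],
    [[19, -10, -5], 15],
    [[23, -13, -6], 18],
    [[27, -15, -7], 18],
    [[31, -17, -7], 18],
    [[34, -18.5, -7], 18],
    [[35, -19, -7], 18],
    [[35, -19, -7], 18],
    [[35, -19, -7], 18]
  ]
}}

```text
time_s: 1.3
position: [0.4482, -0.3325, 0.301]
ee_rot: [0.0, 1.0, -0.029, -0.001]
wrist_force: [-0.6, -0.1, -0.3]
grip_width: 0.0853
grasp_force: 0.0
```

```bash
python3 - <<'E'
from h import *
s=r.sense();print(s["position"],s["ee_rot"],s["wrist_force"],s["joint_pos"])
im=r.get_image("wrist");cv2.imwrite("pics/w1.png",im)
# predicted pixels of the coarse estimates
for n,X in dict(cup=[.483,-.347,.074],knob=[.446,-.369,.157],timer=[.475,-.262,.088]).items():print(n,proj("wrist",X,s))
E
```

```text
[ 0.44820027 -0.33253388  0.30100271] [ 2.09888328e-04  9.99583513e-01 -2.88514445e-02 -5.91602828e-04] [-0.64323235 -0.08592231 -0.32034998] [ 0.59999267  0.2801581  -0.07567084  1.62689995  0.02312177  1.23621692
 -1.10885741]
cup [333.92750944 178.87752119]
knob [364.14509986 231.14971456]
timer [253.72132398 192.88407548]
```

View pics/w1.png

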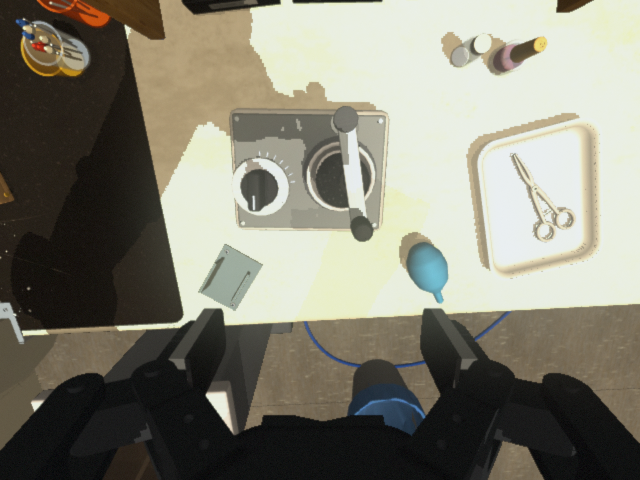

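The wrist view shows the knob top at (361,230), hub at (346,119), cup rim at about (341,175), timer grip at (261,187), and the housing corners near (233,109) and (384,229).

```bash
python3 - <<'E'
from h import *
np.set_printoptions(precision=4,suppress=True)
s=r.sense()
c=[onz("wrist",p,.052,s) for p in[(232,109),(389,113),(385,229),(235,226)]]
for x in c:print("corner",x[:2])
m=np.mean(c,0);print("centre",m, np.linalg.norm(c[0]-c[1]),np.linalg.norm(c[1]-c[2]))
yv=(c[0]-c[1])+(c[3]-c[2]);a=np.arctan2(-yv[0],yv[1]);print("yaw",np.degrees(a))
xv=(c[0]-c[3])+(c[1]-c[2]);print("yaw2",np.degrees(np.arctan2(xv[1],xv[0])))
R=np.array([[np.cos(a),-np.sin(a)],[np.sin(a),np.cos(a)]])
for n,o in dict(cup=(0,-.035),timer=(-.015,.055),pivot=(.055,-.035)).items():print("pred",n,m[:2]+R@o)
print("cuprim",onz("wrist",(341,175),.076,s))
for z in(.15,.155,.16):print("knob",onz("wrist",(361,230),z,s))
for z in(.12,.13):print("hub",onz("wrist",(346,119),z,s))
print("timer",onz("wrist",(261,187),.088,s))
g=lambda x,y:(370+(x-400)/4.8,205+y/4.8);h=lambda x,y:(345+(x-400)/4,215+(y-300)/4)
print(tri(ray("wrist",(361,230),s),ray("scene",h(648,333))))
E
```

```text
corner [ 0.5605 -0.2424]
corner [ 0.5466 -0.4107]
corner [ 0.4175 -0.4061]
corner [ 0.4317 -0.2278]
centre [ 0.4891 -0.3218  0.052 ] 0.16883852514316447 0.12915286767368556
yaw -4.646126399819561
yaw2 -4.270595387429718
pred cup [ 0.4862 -0.3566]
pred timer [ 0.4786 -0.2657]
pred pivot [ 0.5411 -0.3611]
cuprim [ 0.4865 -0.3552  0.076 ]
knob [ 0.4449 -0.3674  0.15  ]
knob [ 0.4463 -0.3669  0.155 ]
knob [ 0.4476 -0.3664  0.16  ]
hub [ 0.5401 -0.3596  0.12  ]
hub [ 0.5397 -0.3589  0.13  ]
timer [ 0.4804 -0.2708  0.088 ]
(array([ 0.4458, -0.3674,  0.1566]), np.float64(0.0021130638035283885))
```

Request:
{"op": "jog_arm", "data": {
  "targets": [
    [[0, 1.5, 2], 0],
    [[0, 3.4, 5], 0],
    [[0, 3.4, 9], 0],
    [[0, 3.4, 13], 0],
    [[0, 3.4, 16], 0],
    [[0, 3.4, 17], 0],
    [[0, 3.4, 17], 0]
  ],
  "fingers": 5.5,
  "squeeze": 25
}}

```text
time_s: 2.05
position: [0.4458, -0.3661, 0.1304]
ee_rot: [-0.0, 1.0, -0.029, -0.001]
wrist_force: [-0.5, -0.3, 1.4]
grip_width: 0.0551
grasp_force: 0.0
```

Request:
{"op": "jog_arm", "data": {
  "targets": [
    [[0, 0, 0], 0],
    [[0, 0, 0], 0],
    [[0, 0, 0], 0],
    [[0, 0, 0], 0],
    [[0, 0, 0], 0],
    [[0, 0, 0], 0],
    [[0, 0, 0], 0],
    [[0, 0, 0], 0]
  ],
  "fingers": 1
}}

```text
time_s: 2.85
position: [0.4482, -0.3662, 0.1331]
ee_rot: [0.001, 1.0, -0.028, 0.001]
wrist_force: [-1.3, 0.2, 7.1]
grip_width: 0.0177
grasp_force: 25.2
```

```bash
python3 - <<'E'
from h import *
s=r.sense();p=s["position"];R=q2R(s["ee_rot"]);piv=np.array([.541,-.360])
d=p[:2]-piv;L=np.hypot(*d);a0=np.arctan2(d[1],d[0])
print(p,L,np.degrees(a0)%360-175.5,s["wrist_force"],s["grip_width"])
t=100-(np.degrees(a0)%360-175.5)
for f in np.linspace(0,1.01,23)[1:]:
    a=a0+np.radians(t*f);k=piv+L*np.array([np.cos(a),np.sin(a)])
    w=np.r_[k-p[:2],0];print(np.round(R.T@w*100,1),end=";")
E
```

```text
[ 0.4482018  -0.36619998  0.13306095] 0.09300508316567116 8.322334189517647 [-1.28295109  0.23403046  7.1009638 ] 0.01774358636309003
[0.1 0.7 0. ];[0.3 1.3 0. ];[0.5 2.  0. ];[0.7 2.6 0. ];[1.  3.2 0. ];[1.4 3.8 0. ];[1.8 4.4 0. ];[2.2 4.9 0. ];[2.6 5.4 0. ];[3.1 5.9 0. ];[3.7 6.3 0. ];[4.2 6.7 0. ];[4.8 7.1 0. ];[5.4 7.4 0. ];[6.1 7.6 0. ];[6.7 7.8 0. ];[7.4 8.  0. ];[8.1 8.1 0. ];[8.7 8.1 0. ];[9.4 8.2 0. ];[10.1  8.1  0. ];[10.8  8.   0. ];
```

Request:
{"op": "jog_arm", "data": {
  "targets": [
    [[0, 0, -0.2], 0],
    [[0.1, 0.7, -0.2], 0],
    [[0.3, 1.4, -0.2], 0],
    [[0.5, 2.0, -0.2], 0],
    [[0.7, 2.7, -0.2], 0],
    [[1.0, 3.3, -0.2], 0],
    [[1.4, 3.9, -0.2], 0],
    [[1.8, 4.5, -0.2], 0],
    [[2.2, 5.0, -0.2], 0],
    [[2.7, 5.5, -0.2], 0],
    [[3.2, 6.0, -0.2], 0],
    [[3.8, 6.5, -0.2], 0]
  ]
}}

```text
time_s: 4.05
position: [0.4824, -0.4326, 0.1334]
ee_rot: [-0.0, 1.0, -0.028, 0.0]
wrist_force: [-1.8, 5.7, -1.0]
grip_width: 0.0178
grasp_force: 28.1
```

Request:
{"op": "jog_arm", "data": {
  "targets": [
    [[0.6, 0.4, 0], 0],
    [[1.2, 0.8, 0], 0],
    [[1.8, 1.1, 0], 0],
    [[2.5, 1.3, 0], 0],
    [[3.1, 1.5, 0], 0],
    [[3.8, 1.7, 0], 0],
    [[4.5, 1.8, 0], 0],
    [[5.1, 1.9, 0], 0],
    [[5.8, 1.9, 0], 0],
    [[6.3, 1.9, 0], 0],
    [[6.6, 1.9, 0], 0],
    [[6.6, 1.9, 0], 0]
  ]
}}

```text
time_s: 5.25
position: [0.5459, -0.452, 0.1331]
ee_rot: [-0.002, 1.0, -0.027, -0.002]
wrist_force: [-9.8, 14.1, 8.2]
grip_width: 0.0178
grasp_force: 28.1
```

Request:
{"op": "jog_arm", "data": {
  "targets": [
    [[0, 0, 0], 0],
    [[0, 0, 0], 0],
    [[0, 0, -1], 0],
    [[0, 0, -4], 0],
    [[0, 0, -8], 0],
    [[-2, -2, -12], 0],
    [[-5, -5, -15], 0],
    [[-9, -8, -17], 0],
    [[-12, -11, -17], 0],
    [[-15, -13, -17], 0],
    [[-15.5, -14, -17], 0],
    [[-15.5, -14, -17], 0]
  ],
  "fingers": 6.5
}}

```text
time_s: 6.45
position: [0.3997, -0.3062, 0.3049]
ee_rot: [0.001, 1.0, -0.028, 0.001]
wrist_force: [0.8, 0.1, 0.5]
grip_width: 0.0649
grasp_force: 0.0
```

Request:
{"op": "jog_arm", "data": {
  "targets": [
    [[0, -2, 0], -8.5],
    [[0, -6, 0], -17],
    [[0, -10, 0], -25.5],
    [[0, -15, 0], -34],
    [[0, -20, 0], -42.5],
    [[0, -25, 0], -51],
    [[0, -30, 0], -59.5],
    [[1, -35, 0], -68],
    [[2, -40, 0], -76.5],
    [[3, -45, 0], -85],
    [[3, -48, 0], -93.5],
    [[3, -49, 0], -102]
  ],
  "fingers": 8.5
}}

```text
time_s: 7.65
position: [0.4587, 0.1859, 0.3036]
ee_rot: [-0.001, 0.647, 0.762, 0.002]
wrist_force: [0.3, -0.8, 0.2]
grip_width: 0.085
grasp_force: 0.0
```

Request:
{"op": "jog_arm", "data": {
  "targets": [
    [[0, 0, 0], 0],
    [[0, 0, 0], 0]
  ]
}}

```text
time_s: 7.85
position: [0.4585, 0.1804, 0.3031]
ee_rot: [-0.0, 0.653, 0.757, 0.0]
wrist_force: [-0.5, -0.4, 0.1]
grip_width: 0.0849
grasp_force: 0.0
```

```bash
python3 - <<'E'
from h import *
s=r.sense();print(s["position"],s["ee_rot"],s["wrist_force"],s["joint_pos"])
im=r.get_image("wrist");cv2.imwrite("pics/w2.png",im)
for X in[[.467,.318,.067],[.485,.184,.067],[.5,.12,.067]]:print(proj("wrist",X,s))
E
```

```text
[0.45846427 0.18038607 0.30314878] [-2.93582761e-04  6.53043385e-01  7.57320434e-01  1.03797556e-04] [-0.48066226 -0.4200563   0.08285153] [ 0.06439852  0.23056941 -0.66104168  1.73364444  0.14885609  1.22822339
 -0.48641295]
[351.50363931  79.56842638]
[346.73682976 210.89003891]
[350.09204458 264.92821527]
```

View pics/w2.png

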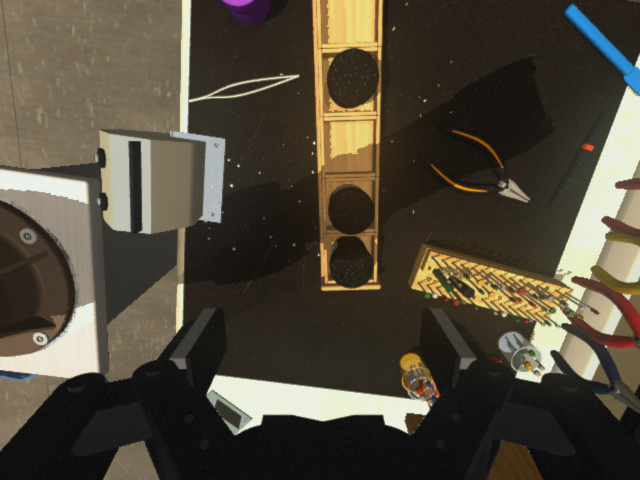

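Lids at (353,78), (352,209) and (350,262). The rack end is at (323,290) to (379,289), and pockets 1 and 3 are empty.

```bash
python3 - <<'E'
from h import *
np.set_printoptions(precision=4,suppress=True)
s=r.sense();im=cv2.imread("pics/w2.png")
g=(im.max(2)<48).astype(np.uint8)
roi=np.zeros_like(g);roi[30:288,322:380]=1
g=cv2.morphologyEx(g*roi,cv2.MORPH_OPEN,np.ones((5,5)))
for c in cv2.findContours(g,0,2)[0]:
    if cv2.contourArea(c)>500:print(cv2.minEnclosingCircle(c),cv2.contourArea(c))
J=[]
for p in[(353,78),(352,209),(350,262)]:
    x=onz("wrist",p,.067,s);J.append(x);print(x,tool(x-s["position"]))
print(np.linalg.norm(J[0]-J[1]),np.linalg.norm(J[1]-J[2]))
d=J[0]-J[2];print("yaw",np.degrees(np.arctan2(-d[0],d[1])))
# rack outline at z=.025 rails top & end board
for p,z in[((322,290),.046),((380,288),.046),((313,0),.03),((383,0),.03),((321,240),.03),((380,240),.03)]:print(onz("wrist",p,z,s))
E
```

```text
((350.2745056152344, 260.8087158203125), 25.551456451416016) 1354.5
((350.15704345703125, 210.29421997070312), 23.90233612060547) 1494.5
[0.4682 0.3189 0.067 ] [13.62  3.02 23.62]
[0.4904 0.1863 0.067 ] [ 0.17  3.28 23.62]
[0.4991 0.1229 0.067 ] [-6.23  3.21 23.62]
0.13447655319048785 0.06398363269289638
yaw 8.951710967490849
[0.4728 0.0722 0.046 ]
[0.5463 0.0859 0.046 ]
[0.4161 0.3916 0.03  ]
[0.4885 0.4023 0.03  ]
[0.4624 0.1339 0.03  ]
[0.5371 0.145  0.03  ]
```

Request:
{"op": "jog_arm", "data": {
  "targets": [
    [[0.2, 1.5, 2], -1],
    [[0.2, 3.2, 5], -1],
    [[0.2, 3.2, 9], -1],
    [[0.2, 3.2, 13], -1],
    [[0.2, 3.2, 17], -1],
    [[0.2, 3.2, 20], -1],
    [[0.2, 3.2, 23], -1],
    [[0.2, 3.2, 25], -1],
    [[0.2, 3.2, 26], -1],
    [[0.2, 3.2, 26.6], -1],
    [[0.2, 3.2, 26.6], -1]
  ]
}}

```text
time_s: 9.0
position: [0.489, 0.1873, 0.0373]
ee_rot: [0.0, 0.645, 0.764, -0.0]
wrist_force: [0.2, -0.3, 0.4]
grip_width: 0.0853
grasp_force: 0.0
```

Request:
{"op": "jog_arm", "data": {
  "targets": [
    [[0, 0, 0], 0],
    [[0, 0, 0], 0],
    [[0, 0, 0], 0],
    [[0, 0, 0], 0],
    [[0, 0, 0], 0],
    [[0, 0, 0], 0],
    [[0, 0, 0], 0]
  ],
  "fingers": 4.5,
  "squeeze": 40
}}

```text
time_s: 9.7
position: [0.4892, 0.188, 0.0383]
ee_rot: [0.001, 0.644, 0.765, 0.001]
wrist_force: [-0.6, -0.5, 6.3]
grip_width: 0.0519
grasp_force: 40.6
```

Request:
{"op": "jog_arm", "data": {
  "targets": [
    [[0, 0, -0.4], 0],
    [[0, 0, -0.9], 0],
    [[0, 0, -1.4], 0],
    [[0, 0, -1.5], 0],
    [[0, 0, -1.5], 0],
    [[0, 0, -1.5], 0],
    [[0, 0, -1.5], 0],
    [[0, 0, -1.5], 0]
  ]
}}

```text
time_s: 10.5
position: [0.4885, 0.1877, 0.0521]
ee_rot: [-0.0, 0.644, 0.765, -0.0]
wrist_force: [0.1, 0.2, -1.4]
grip_width: 0.0521
grasp_force: 41.9
```

```bash
python3 - <<'E'
from h import *
s=r.sense();print(s["position"],s["wrist_force"],s["wrist_torque"],s["grip_width"])
for i in range(3): r.get_image("wrist");print(r.sense()["wrist_force"])
cv2.imwrite("pics/w3.png",r.get_image("wrist"))
E
```

```text
[0.48847065 0.18772824 0.05210891] [ 0.05251685  0.20256319 -1.4038159 ] [-0.00857513 -0.00912611  0.00381267] 0.052139895031916204
[-0.00698478 -0.08886778 -0.97501415]
[ 0.37373226  0.43681324 -1.49821924]
[-0.11712025 -0.16348614 -1.69148302]
```

Request:
{"op": "jog_arm", "data": {
  "targets": [
    [[0, 0, 0.6], 0],
    [[0, 0, 1.2], 0],
    [[0, 0, 1.4], 0],
    [[0, 0, 1.4], 0]
  ]
}}

```text
time_s: 11.1
position: [0.4883, 0.1876, 0.0383]
ee_rot: [0.0, 0.644, 0.765, -0.0]
wrist_force: [-1.8, -1.5, 6.4]
grip_width: 0.052
grasp_force: 42.4
```

Request:
{"op": "jog_arm", "data": {
  "targets": [
    [[0, 0, 0], 0],
    [[0, 0, 0], 0],
    [[0, 0, 0], 0],
    [[0, 0, 0], 0],
    [[0, 0, 0], 0],
    [[0, 0, -2], 0],
    [[0, 0, -5], 0],
    [[-2, 0, -6], 0],
    [[-5, 0, -6], 0],
    [[-6.6, 0, -6], 0],
    [[-6.6, 0, -6], 0]
  ],
  "fingers": 8.5
}}

```text
time_s: 12.2
position: [0.5002, 0.1197, 0.0982]
ee_rot: [0.001, 0.646, 0.763, -0.001]
wrist_force: [0.2, 0.8, 0.8]
grip_width: 0.085
grasp_force: 0.0
```

Request:
{"op": "jog_arm", "data": {
  "targets": [
    [[0, 0, 2], 0],
    [[0, 0, 4], 0],
    [[0, 0, 5.4], 0],
    [[0, 0, 6], 0],
    [[0, 0, 6], 0],
    [[0, 0, 6], 0]
  ]
}}

```text
time_s: 12.8
position: [0.5, 0.1233, 0.0387]
ee_rot: [0.0, 0.644, 0.765, 0.0]
wrist_force: [0.4, 0.9, -0.0]
grip_width: 0.0847
grasp_force: 0.0
```

Request:
{"op": "jog_arm", "data": {
  "targets": [
    [[0, 0, 0], 0],
    [[0, 0, 0], 0],
    [[0, 0, 0], 0],
    [[0, 0, 0], 0],
    [[0, 0, 0], 0],
    [[0, 0, 0], 0],
    [[0, 0, 0], 0]
  ],
  "fingers": 4.5
}}

```text
time_s: 13.5
position: [0.5004, 0.1229, 0.0391]
ee_rot: [0.0, 0.644, 0.765, 0.001]
wrist_force: [-0.3, 0.7, 6.1]
grip_width: 0.0517
grasp_force: 40.6
```

Request:
{"op": "jog_arm", "data": {
  "targets": [
    [[0, 0, -0.4], 0],
    [[0, 0, -0.9], 0],
    [[0, 0, -1.4], 0],
    [[0, 0, -1.5], 0],
    [[0, 0, -1.5], 0],
    [[0, 0, -1.5], 0],
    [[0, 0, -1.5], 0],
    [[0, 0, -1.5], 0]
  ]
}}

```text
time_s: 14.3
position: [0.4997, 0.1227, 0.0531]
ee_rot: [-0.0, 0.644, 0.765, -0.0]
wrist_force: [-0.4, -0.3, -2.7]
grip_width: 0.0516
grasp_force: 42.4
```

```bash
python3 - <<'E'
from h import *
s=r.sense();print(s["position"],s["wrist_force"],s["wrist_torque"],s["grip_width"])
for i in range(3): r.get_image("wrist");print(r.sense()["wrist_force"])
cv2.imwrite("pics/s1.png",r.get_image("scene"))
E
```

```text
[0.49966231 0.12267849 0.05311764] [-0.3744893  -0.29465576 -2.65957615] [ 0.04363958 -0.01017242 -0.01687877] 0.0516341351633328
[-0.01133725  0.11549092 -3.42703468]
[ 0.15347277 -0.63046651 -3.9950288 ]
[ 0.88935019 -0.14473987 -3.43066733]
```

Request:
{"op": "jog_arm", "data": {
  "targets": [
    [[0, 0, -2], 0],
    [[0, 0, -5], 0],
    [[0, 0, -7], 0],
    [[-2, -2, -8], 0],
    [[-5, -5, -8], 0],
    [[-8, -8, -7], 0],
    [[-11, -10.5, -6], 0],
    [[-13, -12, -4], 0],
    [[-13.4, -12.4, -2], 0],
    [[-13.4, -12.4, 0], 0],
    [[-13.4, -12.4, 1], 0],
    [[-13.4, -12.4, 1], 0]
  ],
  "squeeze": 50
}}

```text
time_s: 15.7
position: [0.3997, -0.03, 0.0425]
ee_rot: [-0.001, 0.644, 0.765, -0.001]
wrist_force: [-0.3, 0.6, -3.3]
grip_width: 0.0517
grasp_force: 53.7
```

Request:
{"op": "jog_arm", "data": {
  "targets": [
    [[0, 0, 0.3], 0],
    [[0, 0, 0.6], 0],
    [[0, 0, 0.8], 0],
    [[0, 0, 0.8], 0],
    [[0, 0, 0.8], 0]
  ]
}}

```text
time_s: 16.2
position: [0.4005, -0.0303, 0.0355]
ee_rot: [0.0, 0.644, 0.765, 0.0]
wrist_force: [-0.8, 0.5, -3.3]
grip_width: 0.052
grasp_force: 53.7
```

Request:
{"op": "jog_arm", "data": {
  "targets": [
    [[0, 0, 0.1], 0],
    [[0, 0, 0.2], 0],
    [[0, 0, 0.3], 0],
    [[0, 0, 0.3], 0],
    [[0, 0, 0.3], 0]
  ]
}}

```text
time_s: 16.7
position: [0.4003, -0.0303, 0.0323]
ee_rot: [-0.0, 0.644, 0.765, -0.0]
wrist_force: [1.0, -1.0, -4.3]
grip_width: 0.0514
grasp_force: 53.7
```

Request:
{"op": "jog_arm", "data": {
  "targets": [
    [[0, 0, 0.1], 0],
    [[0, 0, 0.2], 0],
    [[0, 0, 0.3], 0],
    [[0, 0, 0.3], 0],
    [[0, 0, 0.3], 0]
  ]
}}

```text
time_s: 17.2
position: [0.4003, -0.0304, 0.0293]
ee_rot: [-0.0, 0.644, 0.765, -0.0]
wrist_force: [-0.5, -0.3, -3.7]
grip_width: 0.0517
grasp_force: 53.7
```

Request:
{"op": "jog_arm", "data": {
  "targets": [
    [[0, 0, 0.1], 0],
    [[0, 0, 0.2], 0],
    [[0, 0, 0.3], 0],
    [[0, 0, 0.4], 0],
    [[0, 0, 0.4], 0]
  ]
}}

```text
time_s: 17.7
position: [0.4002, -0.0303, 0.0252]
ee_rot: [-0.0, 0.644, 0.765, -0.0]
wrist_force: [-0.7, 0.3, -3.0]
grip_width: 0.0522
grasp_force: 53.7
```

```bash
python3 - <<'E'
from h import *
b=r.get_image("scene");w=r.get_image("wrist")
p=proj("scene",[.40,-.03,.03]).astype(int);print(p)
c=cv2.resize(b[p[1]-50:p[1]+50,p[0]-50:p[0]+50],None,fx=4,fy=4,interpolation=cv2.INTER_CUBIC)
o=np.zeros((480,800,3),np.uint8);o[:400,:400]=c;o[:,400:]=w[:, 120:520]
cv2.imwrite("pics/z2.png",o)
E
```

```text
[351 303]
```

View pics/z2.png

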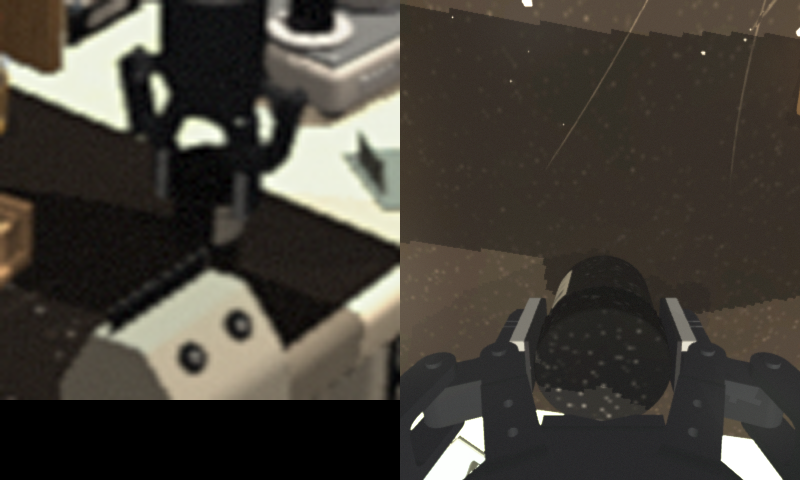

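The picture shows the jar still in the pads, lid at about (605,360) in the combined crop (wrist x 325), with the body above it. I'll compare that with an upright jar.

```bash
python3 - <<'E'
from h import *
np.set_printoptions(precision=1,suppress=True)
s=r.sense();R=q2R(s["ee_rot"]);p=s["position"];print(p,s["wrist_force"],s["time_s"])
for b in(-.005,0,.005,.01):
    X=lambda a,z:np.r_[p[:2]+R[:2,0]*a,b+z]
    print(b,"lidtop near/far",proj("wrist",X(.0265,.062),s),proj("wrist",X(-.0265,.062),s),"lid low",proj("wrist",X(.0265,.043),s),"bottom",proj("wrist",X(.0245,0),s))
im=r.get_image("wrist")
hsv=im.max(2)
print(hsv[240:420:4,325])
E
```

```text
[ 0.4 -0.   0. ] [-0.1 -0.1 -4.5] 17.8
-0.005 lidtop near/far [323.8 289.8] [323.7 409.7] lid low [323.7 270. ] bottom [323.5 243.6]
0 lidtop near/far [323.9 296. ] [323.7 419.5] lid low [323.7 274.7] bottom [323.5 246.4]
0.005 lidtop near/far [323.9 302.8] [323.8 430. ] lid low [323.8 279.7] bottom [323.5 249.5]
0.01 lidtop near/far [324.  310.1] [323.8 441.4] lid low [323.8 285.1] bottom [323.6 252.6]
[57 58 57 53 37 37 36 37 34 40 38 36 27 27 30 28 31 34 47 37 36 35 39 50
 37 35 35 32 38 32 36 36 35 36 35 32 60 63 53 75 66 53 61 72 63]
```

Request:
{"op": "jog_arm", "data": {
  "targets": [
    [[0, 0, 0.15], 0],
    [[0, 0, 0.3], 0],
    [[0, 0, 0.45], 0],
    [[0, 0, 0.6], 0],
    [[0, 0, 0.6], 0]
  ]
}}

```text
time_s: 18.35
position: [0.4012, -0.0305, 0.0215]
ee_rot: [0.002, 0.644, 0.765, 0.0]
wrist_force: [-11.7, -2.0, 52.1]
grip_width: 0.0517
grasp_force: 60.7
```

Request:
{"op": "jog_arm", "data": {
  "targets": [
    [[0, 0, -0.25], 0],
    [[0, 0, -0.25], 0]
  ]
}}

```text
time_s: 18.55
position: [0.4007, -0.0304, 0.0222]
ee_rot: [0.001, 0.644, 0.765, 0.0]
wrist_force: [-0.6, -1.1, -3.7]
grip_width: 0.0524
grasp_force: 56.6
```

Request:
{"op": "jog_arm", "data": {
  "targets": [
    [[0, 0, 0], 0],
    [[0, 0, 0], 0],
    [[0, 0, 0], 0],
    [[0, 0, 0], 0],
    [[0, 0, -1], 0],
    [[0, 0, -4], 0],
    [[0, 0, -8], 0],
    [[0, 0, -12], 0],
    [[0, 0, -16], 0],
    [[0, 0, -18], 0],
    [[0, 0, -18], 0]
  ],
  "fingers": 8.5
}}

```text
time_s: 19.65
position: [0.4019, -0.0301, 0.2051]
ee_rot: [0.003, 0.644, 0.765, 0.001]
wrist_force: [1.1, -0.1, -0.4]
grip_width: 0.085
grasp_force: 0.0
```

Request:
{"op": "jog_arm", "data": {
  "targets": [
    [[-2, -0.3, 0], 8.5],
    [[-6, -1, 0], 17],
    [[-11, -2, 0], 25.5],
    [[-15, -2.5, 0], 34],
    [[-20, -3, 0], 42.5],
    [[-24, -4, 0], 51],
    [[-27, -3, 0], 59.5],
    [[-30, -1, 0], 68],
    [[-32, 1, 0], 76.5],
    [[-33.6, 3.1, 0], 85],
    [[-33.6, 3.1, 0], 93.5],
    [[-33.6, 3.1, 0], 102]
  ]
}}

```text
time_s: 20.85
position: [0.488, -0.3557, 0.2003]
ee_rot: [-0.001, 1.0, -0.022, -0.001]
wrist_force: [-0.4, -0.2, -0.2]
grip_width: 0.0852
grasp_force: 0.0
```

Request:
{"op": "jog_arm", "data": {
  "targets": [
    [[0, 0, 0], 2],
    [[0, 0, 0], 2],
    [[0, 0, 0], 2]
  ]
}}

```text
time_s: 21.15
position: [0.4875, -0.3558, 0.2012]
ee_rot: [-0.0, 0.999, -0.036, -0.001]
wrist_force: [0.4, -0.1, 0.0]
grip_width: 0.0848
grasp_force: 0.0
```

```bash
python3 - <<'E'
from h import *
s=r.sense();print(s["position"],s["ee_rot"],s["wrist_force"],s["joint_pos"])
im=r.get_image("wrist");cv2.imwrite("pics/w4.png",im);cv2.imwrite("pics/s2.png",r.get_image("scene"))
print("exp cup rim,lid,knob",proj("wrist",[.4865,-.356,.075],s),proj("wrist",[.4865,-.356,.113],s),proj("wrist",[.546,-.452,.157],s))
print(tool(np.array([.4865,-.356,.08])-s["position"]))
E
```

```text
[ 0.48752895 -0.35577758  0.2012002 ] [-3.56518387e-04  9.99351842e-01 -3.59930794e-02 -5.17241892e-04] [ 0.36678443 -0.1126457   0.03063374] [ 0.63699628  0.43293369 -0.13455572  1.6562508   0.064454    1.05799366
 -1.15979872]
exp cup rim,lid,knob [322.89875107 237.91327263] [322.9166022  252.80940917] [494.1419471  162.15137334]
[-0.1   0.03 12.12]
```

View pics/w4.png

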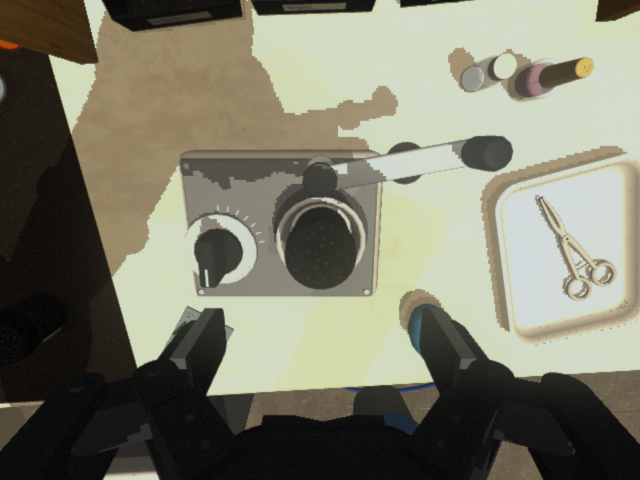

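Request:
{"op": "jog_arm", "data": {
  "targets": [
    [[0, 0, 3], 0],
    [[0, 0, 6], 0],
    [[0, 0, 9], 0],
    [[0, 0, 11], 0],
    [[0, 0, 12], 0],
    [[0, 0, 12.1], 0],
    [[0, 0, 12.1], 0]
  ]
}}

```text
time_s: 21.95
position: [0.4883, -0.3565, 0.0815]
ee_rot: [0.0, 0.999, -0.037, 0.0]
wrist_force: [0.9, -1.0, -0.3]
grip_width: 0.0847
grasp_force: 0.0
```

Request:
{"op": "jog_arm", "data": {
  "targets": [
    [[0, 0, 0], 0],
    [[0, 0, 0], 0],
    [[0, 0, 0], 0],
    [[0, 0, 0], 0],
    [[0, 0, 0], 0],
    [[0, 0, 0], 0],
    [[0, 0, 0], 0]
  ],
  "fingers": 4.5,
  "squeeze": 40
}}

```text
time_s: 22.65
position: [0.4884, -0.3565, 0.082]
ee_rot: [0.0, 0.999, -0.037, 0.001]
wrist_force: [-1.7, 0.4, 5.6]
grip_width: 0.0517
grasp_force: 41.0
```

Request:
{"op": "jog_arm", "data": {
  "targets": [
    [[0, 0, -0.5], 0],
    [[0, 0, -1], 0],
    [[0, 0, -1.5], 0],
    [[0, 0, -1.5], 0],
    [[0, 0, -1.5], 0],
    [[0, 0, -1.5], 0]
  ]
}}

```text
time_s: 23.25
position: [0.4877, -0.3562, 0.0957]
ee_rot: [-0.0, 0.999, -0.037, -0.0]
wrist_force: [0.7, 0.5, -1.4]
grip_width: 0.0521
grasp_force: 41.8
```

Request:
{"op": "jog_arm", "data": {
  "targets": [
    [[0, 0, -2], 0],
    [[0, 0, -4.5], 0],
    [[0, 0, -7.5], 0],
    [[-1.5, -1.5, -9.5], 0],
    [[-4, -4, -10.5], -8],
    [[-7, -7, -10.5], -16],
    [[-9.5, -10, -10.5], -24],
    [[-10, -14, -10.5], -32],
    [[-10.5, -18, -10.5], -40],
    [[-10.7, -22, -10.5], -48],
    [[-11, -26, -10.5], -56],
    [[-11, -29, -10.5], -64]
  ],
  "squeeze": 50
}}

```text
time_s: 24.45
position: [0.399, -0.0566, 0.2009]
ee_rot: [0.0, 0.865, 0.501, 0.0]
wrist_force: [0.7, -0.8, -1.2]
grip_width: 0.0518
grasp_force: 52.4
```

```bash
python3 - <<'E'
from h import *
s=r.sense();print(s["position"],s["ee_rot"],s["wrist_force"],s["grip_width"])
R=q2R(s["ee_rot"]);print(np.degrees(np.arctan2(R[1,1],R[0,1])),tool(np.array([.47,.04,.20])-s["position"]))
E
```

```text
[ 0.39896803 -0.05657109  0.20088603] [6.59794303e-05 8.65230524e-01 5.01374248e-01 1.59957446e-05] [ 0.74450313 -0.77542935 -1.17656721] 0.051779604408986143
-29.818077249168574 [11.91  1.36  0.09]
```

Request:
{"op": "jog_arm", "data": {
  "targets": [
    [[2, 0.3, 0], -8],
    [[5, 0.6, 0], -16],
    [[8, 1, 0], -24],
    [[11, 1.4, 0], -32],
    [[11.9, 1.4, 0], -39.8],
    [[11.9, 1.4, 0], -39.8],
    [[11.9, 1.4, 0], -39.8]
  ]
}}

```text
time_s: 25.15
position: [0.471, 0.0363, 0.2004]
ee_rot: [-0.0, 0.647, 0.762, -0.0]
wrist_force: [0.2, -0.6, -0.5]
grip_width: 0.0519
grasp_force: 52.4
```

```bash
python3 - <<'E'
from h import *
s=r.sense();print(s["position"],s["ee_rot"],s["grip_width"])
im=r.get_image("wrist");cv2.imwrite("pics/w5.png",im)
print(proj("wrist",[.502,.12,.0165],s),proj("wrist",[.502,.12,.0415],s))
o=cv2.resize(im[60:360,170:520],None,fx=2,fy=2,interpolation=cv2.INTER_CUBIC);cv2.imwrite("pics/w5z.png",o)
E
```

```text
[0.47102926 0.03629702 0.20041324] [-3.16348902e-04  6.47247939e-01  7.62279325e-01 -4.84810522e-04] 0.05190634885577073
[371.5199022  138.75191423] [375.54045505 138.77712316]
```

View pics/w5z.png

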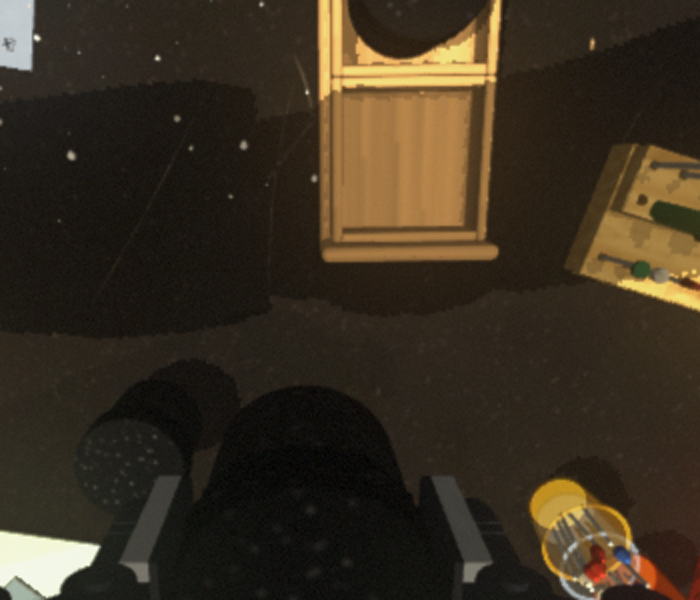

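The jar is in hand. Pocket 5's floor is centred at zoom (404,159), i.e. wrist (372,139.5), which matches the prediction of (371.5,138.8). The full jar stands on the mat at lower left.

Request:
{"op": "jog_arm", "data": {
  "targets": [
    [[2, 1, 0], 0],
    [[5, 3, 0], 0],
    [[7.5, 4.4, 1], 0],
    [[7.8, 4.4, 3], 0],
    [[7.8, 4.4, 6], 0],
    [[7.8, 4.4, 8], 0],
    [[7.8, 4.4, 9], 0],
    [[7.8, 4.4, 9], 0],
    [[7.8, 4.4, 9], 0],
    [[7.8, 4.4, 9], 0]
  ]
}}

```text
time_s: 26.2
position: [0.5028, 0.1211, 0.112]
ee_rot: [0.001, 0.646, 0.763, 0.001]
wrist_force: [0.2, -0.0, -0.2]
grip_width: 0.0516
grasp_force: 52.5
```

```bash
python3 - <<'E'
from h import *
s=r.sense();print(s["position"],s["wrist_force"],tool(np.array([.502,.12,.048])-s["position"]))
E
```

```text
[0.502768   0.12114836 0.11197098] [ 0.24622521 -0.04855205 -0.19874311] [-0.1  -0.11  6.4 ]
```

Request:
{"op": "jog_arm", "data": {
  "targets": [
    [[-0.1, -0.1, 1.5], 0],
    [[-0.1, -0.1, 3], 0],
    [[-0.1, -0.1, 4], 0],
    [[-0.1, -0.1, 4.8], 0],
    [[-0.1, -0.1, 5.5], 0],
    [[-0.1, -0.1, 6], 0],
    [[-0.1, -0.1, 6.2], 0],
    [[-0.1, -0.1, 6.2], 0]
  ]
}}

```text
time_s: 27.0
position: [0.5012, 0.12, 0.0487]
ee_rot: [-0.0, 0.646, 0.764, -0.0]
wrist_force: [0.0, -0.3, -1.3]
grip_width: 0.0521
grasp_force: 52.5
```

Request:
{"op": "jog_arm", "data": {
  "targets": [
    [[0, 0, 0.1], 0],
    [[0, 0, 0.2], 0],
    [[0, 0, 0.2], 0]
  ]
}}

```text
time_s: 27.3
position: [0.5012, 0.1199, 0.0469]
ee_rot: [0.0, 0.646, 0.764, 0.0]
wrist_force: [-0.3, -0.5, -0.2]
grip_width: 0.0516
grasp_force: 52.5
```

Request:
{"op": "jog_arm", "data": {
  "targets": [
    [[0, 0, 0.1], 0],
    [[0, 0, 0.1], 0]
  ]
}}

```text
time_s: 27.5
position: [0.5012, 0.1199, 0.0458]
ee_rot: [0.0, 0.646, 0.764, -0.0]
wrist_force: [1.0, 0.0, -1.3]
grip_width: 0.0519
grasp_force: 52.5
```

Request:
{"op": "jog_arm", "data": {
  "targets": [
    [[0, 0, 0], 0],
    [[0, 0, 0], 0],
    [[0, 0, 0], 0],
    [[0, 0, 0], 0],
    [[0, 0, 0], 0],
    [[0, 0, -2], 0],
    [[0, 0, -5], 0],
    [[0, 0, -9], 0],
    [[0, 0, -13], 0],
    [[-2, -1, -15], 0],
    [[-5, -4, -15], 0],
    [[-9, -7, -15], 0]
  ],
  "fingers": 8.5
}}

```text
time_s: 28.7
position: [0.447, 0.0201, 0.1966]
ee_rot: [0.001, 0.645, 0.765, 0.001]
wrist_force: [1.4, -1.2, 0.2]
grip_width: 0.0851
grasp_force: 0.0
```

Request:
{"op": "jog_arm", "data": {
  "targets": [
    [[-4, -2.5, 0], 0],
    [[-8, -4.5, 0], 0],
    [[-10.6, -5.7, 0], 0],
    [[-10.6, -5.7, 0], 0],
    [[-10.6, -5.7, 0], 0]
  ]
}}

```text
time_s: 29.2
position: [0.4085, -0.0946, 0.1959]
ee_rot: [0.0, 0.646, 0.763, 0.0]
wrist_force: [-0.0, 1.1, 0.4]
grip_width: 0.0848
grasp_force: 0.0
```

```bash
python3 - <<'E'
from h import *
s=r.sense();print(s["position"],s["ee_rot"],s["grip_width"],s["wrist_force"])
im=r.get_image("wrist");cv2.imwrite("pics/w6.png",im)
print(proj("wrist",[.4005,-.0303,.062],s))
im2=r.get_image("top")
o=np.zeros((480,800,3),np.uint8);o[:,:400]=im[:,100:500];o[:360,400:790]=cv2.resize(im2[205:325,165:295],None,fx=3,fy=3)
cv2.imwrite("pics/w6z.png",o)
E
```

```text
[ 0.4084672  -0.09460998  0.19590206] [1.22881164e-04 6.46325816e-01 7.63061541e-01 1.00578940e-04] 0.08475633054610704 [-0.00173186  1.1058367   0.44864378]
[326.65861476 155.90161224]
```

View pics/w6z.png

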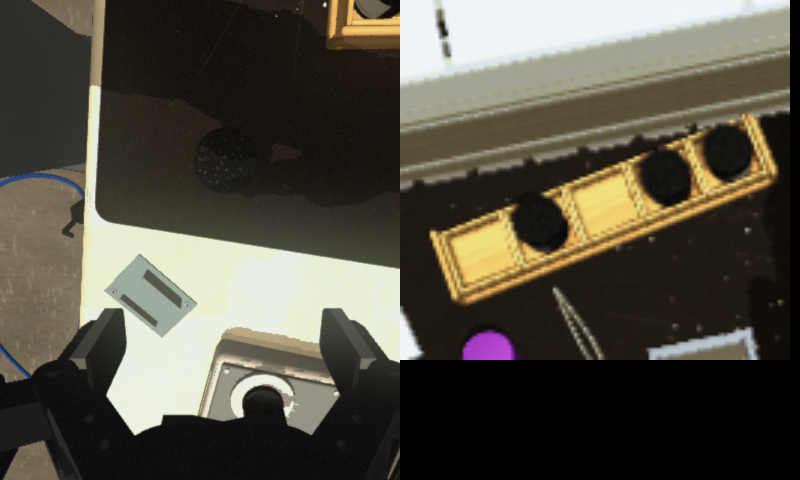

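The rack picture shows jars standing in pockets 2, 4 and 5. The full jar is on the mat at wrist (326,160), where expected.

Request:
{"op": "jog_arm", "data": {
  "targets": [
    [[3, 0.2, 2], 0],
    [[6.2, 0.2, 5], 0],
    [[6.2, 0.2, 9], 0],
    [[6.2, 0.2, 13], 0],
    [[6.2, 0.2, 15.5], 0],
    [[6.2, 0.2, 16.5], 0],
    [[6.2, 0.2, 16.5], 0]
  ]
}}

```text
time_s: 30.0
position: [0.3998, -0.0318, 0.0301]
ee_rot: [-0.001, 0.645, 0.764, -0.0]
wrist_force: [-0.4, 0.1, 0.6]
grip_width: 0.0849
grasp_force: 0.0
```

Request:
{"op": "jog_arm", "data": {
  "targets": [
    [[0, 0, 0], 0],
    [[0, 0, 0], 0],
    [[0, 0, 0], 0],
    [[0, 0, 0], 0],
    [[0, 0, 0], 0],
    [[0, 0, 0], 0],
    [[0, 0, 0], 0]
  ],
  "fingers": 4.5,
  "squeeze": 60
}}

```text
time_s: 30.7
position: [0.4012, -0.033, 0.0322]
ee_rot: [0.001, 0.646, 0.763, 0.001]
wrist_force: [-3.0, 0.9, 10.5]
grip_width: 0.0514
grasp_force: 60.2
```

Request:
{"op": "jog_arm", "data": {
  "targets": [
    [[0, 0, -0.5], 0],
    [[0, 0, -2], 0],
    [[0, 0, -3], 0],
    [[0, 0, -3], 0],
    [[0, 0, -3], 0],
    [[0, 0, -3], 0]
  ]
}}

```text
time_s: 31.3
position: [0.3999, -0.0331, 0.0605]
ee_rot: [-0.0, 0.646, 0.763, -0.0]
wrist_force: [0.0, -0.2, -3.7]
grip_width: 0.0511
grasp_force: 63.6
```

```bash
python3 - <<'E'
from h import *
s=r.sense();R=q2R(s["ee_rot"]);print(s["position"],np.degrees(np.arctan2(R[1,1],R[0,1])),s["wrist_force"],s["grip_width"])
for w in([.40,-.03,.16],[.40,-.25,.16],[.4865,-.356,.16]):print(tool(np.array(w)-s["position"]))
E
```

```text
[ 0.3998927  -0.03314701  0.06050241] 9.546903455844825 [ 0.00785732 -0.16765185 -3.65584589] 0.051139834066620836
[ 0.31  0.06 -9.95]
[-21.39  -3.59  -9.95]
[-33.27   3.18  -9.95]
```

Request:
{"op": "jog_arm", "data": {
  "targets": [
    [[0, 0, -3], 0],
    [[-0.5, 0, -6], 6],
    [[-2, -0.3, -9], 14],
    [[-5, -1, -10], 22],
    [[-9, -1.5, -10], 30],
    [[-13, -2, -10], 38],
    [[-17, -3, -10], 46],
    [[-21, -3.5, -10], 54],
    [[-24.5, -3, -10], 62],
    [[-27.5, -1, -10], 70],
    [[-30, 0.5, -10], 78],
    [[-32, 2, -10], 86]
  ]
}}

```text
time_s: 32.5
position: [0.4732, -0.3467, 0.1596]
ee_rot: [-0.0, 0.993, 0.115, -0.001]
wrist_force: [0.6, 0.3, -3.5]
grip_width: 0.0513
grasp_force: 64.6
```

Request:
{"op": "jog_arm", "data": {
  "targets": [
    [[0, 0, 0], 8],
    [[0, 0, 0], 18],
    [[0, 0, 0], 18],
    [[0, 0, 0], 18]
  ]
}}

```text
time_s: 32.9
position: [0.4728, -0.3448, 0.1601]
ee_rot: [-0.0, 0.999, -0.037, -0.001]
wrist_force: [-0.1, 0.3, -3.3]
grip_width: 0.0512
grasp_force: 64.6
```

```bash
python3 - <<'E'
from h import *
s=r.sense();R=q2R(s["ee_rot"]);print(s["position"],np.degrees(np.arctan2(R[1,1],R[0,1])),s["wrist_force"],s["grip_width"])
print(tool(np.array([.487,-.3565,.083])-s["position"]))
im=r.get_image("wrist");cv2.imwrite("pics/w7.png",im)
p=s["position"]
for a in(.0265,-.0265):print(proj("wrist",p+R[:,0]*a+np.r_[0,0,.032],s))
E
```

```text
[ 0.47279976 -0.34476999  0.16006637] -94.23825986625442 [-0.09122861  0.34032157 -3.31981898] 0.05122907376572916
[1.51 1.07 7.7 ]
[322.27280996 289.0102697 ]
[322.30999102 409.29513298]
```

View pics/w7.png

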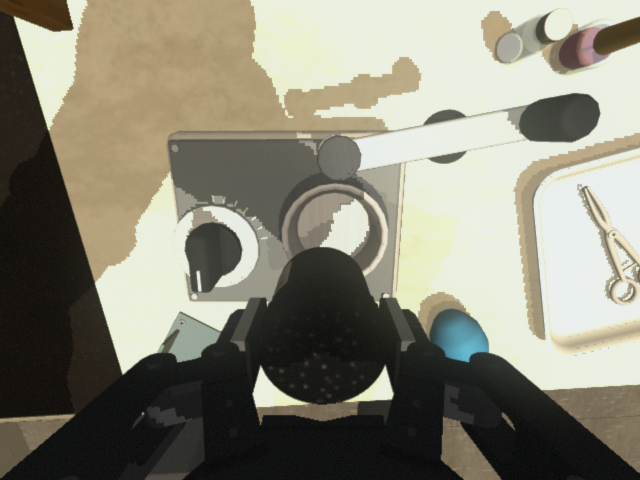

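The empty cup's rim is centred near (334,232). The held jar hangs upright in the pads with its lid's near edge at row 404. The bar is open to the right.

Request:
{"op": "jog_arm", "data": {
  "targets": [
    [[0.7, 0.5, 0], 0],
    [[1.4, 1.1, 0.5], 0],
    [[1.4, 1.1, 2], 0],
    [[1.4, 1.1, 3.5], 0],
    [[1.4, 1.1, 5], 0],
    [[1.4, 1.1, 6], 0],
    [[1.4, 1.1, 6.5], 0],
    [[1.4, 1.1, 6.5], 0],
    [[1.4, 1.1, 6.5], 0]
  ]
}}

```text
time_s: 33.85
position: [0.4865, -0.3572, 0.0961]
ee_rot: [-0.0, 0.999, -0.039, 0.0]
wrist_force: [-0.2, -0.1, -3.6]
grip_width: 0.0511
grasp_force: 64.7
```

Request:
{"op": "jog_arm", "data": {
  "targets": [
    [[0, 0, 0.3], 0],
    [[0, 0, 0.6], 0],
    [[0, 0, 0.9], 0],
    [[0, 0, 0.9], 0],
    [[0, 0, 0.9], 0]
  ]
}}

```text
time_s: 34.35
position: [0.4869, -0.357, 0.0884]
ee_rot: [0.0, 0.999, -0.038, 0.001]
wrist_force: [-1.9, 6.4, 13.1]
grip_width: 0.0512
grasp_force: 66.0
```

Request:
{"op": "jog_arm", "data": {
  "targets": [
    [[0, -0.15, -0.1], 0],
    [[0, -0.25, 0], 0],
    [[0, -0.25, 0.1], 0],
    [[0, -0.25, 0.1], 0]
  ]
}}

```text
time_s: 34.75
position: [0.4868, -0.3562, 0.0883]
ee_rot: [0.001, 0.999, -0.039, 0.001]
wrist_force: [-7.1, 4.2, 21.8]
grip_width: 0.0514
grasp_force: 67.3
```

Request:
{"op": "jog_arm", "data": {
  "targets": [
    [[-0.1, 0, -0.1], 0],
    [[-0.25, -0.1, -0.1], 0],
    [[-0.25, -0.1, 0], 0],
    [[-0.25, -0.1, 0.1], 0],
    [[-0.25, -0.1, 0.1], 0]
  ]
}}

```text
time_s: 35.25
position: [0.4865, -0.3558, 0.0882]
ee_rot: [0.002, 0.999, -0.039, 0.003]
wrist_force: [-2.0, 1.9, 25.2]
grip_width: 0.0511
grasp_force: 67.6
```

Request:
{"op": "jog_arm", "data": {
  "targets": [
    [[0, 0, -0.1], 0],
    [[0, 0, -0.1], 0],
    [[0, 0, -0.1], 0]
  ]
}}

```text
time_s: 35.55
position: [0.4864, -0.3558, 0.0883]
ee_rot: [0.002, 0.999, -0.039, 0.003]
wrist_force: [1.6, -1.9, 15.4]
grip_width: 0.0511
grasp_force: 66.1
```

Request:
{"op": "jog_arm", "data": {
  "targets": [
    [[0, 0, 0], 0],
    [[0, 0, 0], 0],
    [[0, 0, 0], 0],
    [[0, 0, 0], 0],
    [[0, 0, 0], 0]
  ],
  "fingers": 6.2
}}

```text
time_s: 36.05
position: [0.4838, -0.3535, 0.0856]
ee_rot: [-0.0, 0.999, -0.039, -0.0]
wrist_force: [0.5, 0.6, -0.3]
grip_width: 0.0621
grasp_force: 0.0
```

Request:
{"op": "jog_arm", "data": {
  "targets": [
    [[0, 0, 0], 0],
    [[0, 0, 0], 0],
    [[0, 0, 0], 0],
    [[0, 0, -3], 0],
    [[0, 0, -6], 0],
    [[-1, 0, -9], 0],
    [[-3, 0, -12], 0],
    [[-5, 0, -14], 0],
    [[-5, 0, -14], 0],
    [[-5, 0, -14], 0]
  ],
  "fingers": 8.5
}}

```text
time_s: 37.05
position: [0.4342, -0.3498, 0.2261]
ee_rot: [0.0, 0.999, -0.039, 0.001]
wrist_force: [1.3, 0.1, -1.0]
grip_width: 0.0849
grasp_force: 0.0
```

```bash
python3 - <<'E'
from h import *
s=r.sense();print(s["position"],s["ee_rot"],s["wrist_force"],s["grip_width"])
im=r.get_image("wrist");b=r.get_image("scene");cv2.imwrite("pics/w8.png",im)
for z in(.109,.113,.117):print(proj("wrist",[.4865,-.356,z],s))
print("knob",proj("wrist",[.55,-.452,.157],s))
o=np.zeros((480,800,3),np.uint8);o[:,:400]=im[:,150:550];o[:400,400:]=cv2.resize(b[200:300,345:445],None,fx=4,fy=4,interpolation=cv2.INTER_CUBIC)
cv2.imwrite("pics/w8z.png",o)
E
```

```text
[ 0.43423683 -0.34983624  0.22608779] [ 3.21705011e-04  9.99241960e-01 -3.89246474e-02  5.23006817e-04] [ 1.25603555  0.08581316 -1.0408765 ] 0.08490103939663446
[325.09360663 173.17364031]
[325.13575617 173.69819782]
[325.17920863 174.2389703 ]
knob [490.13140852  51.28088878]
```

View pics/w8z.png

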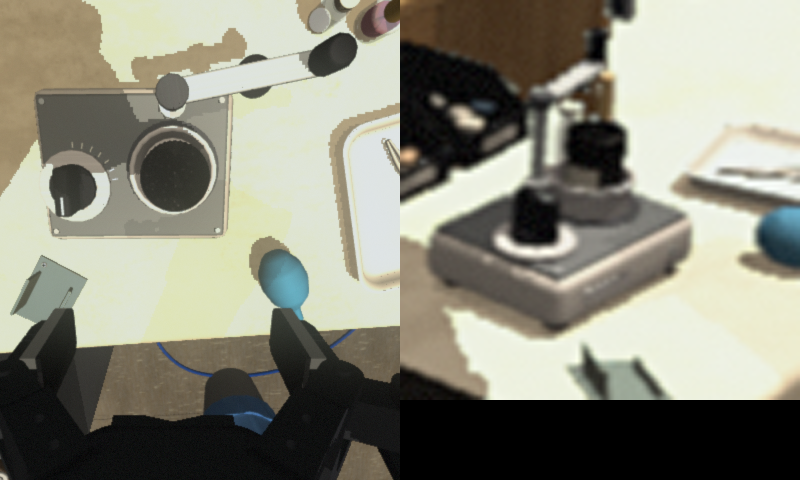

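The lid sits concentric in the cup at wrist (324,172), matching the seated prediction of (325,174). The jar stands upright, and the bar is open with its knob near wrist (490,48).

Request:
{"op": "jog_arm", "data": {
  "targets": [
    [[3, 2, 0], 0],
    [[7, 5, 0], 0],
    [[11, 8, 0], 0],
    [[12.6, 9.2, 1], 0],
    [[12.6, 9.2, 4], 0],
    [[12.6, 9.2, 7], 0],
    [[12.6, 9.2, 8.8], 0],
    [[12.6, 9.2, 9.2], 0],
    [[12.6, 9.2, 9.2], 0]
  ],
  "fingers": 5
}}

```text
time_s: 38.05
position: [0.5526, -0.4505, 0.1322]
ee_rot: [-0.001, 0.999, -0.038, -0.001]
wrist_force: [-0.2, 0.2, 1.9]
grip_width: 0.0499
grasp_force: 0.0
```

Request:
{"op": "jog_arm", "data": {
  "targets": [
    [[0, 0, 0], 0],
    [[0, 0, 0], 0],
    [[0, 0, 0], 0],
    [[0, 0, 0], 0],
    [[0, 0, 0], 0],
    [[0, 0, 0], 0],
    [[0, 0, 0], 0]
  ],
  "fingers": 1,
  "squeeze": 25
}}

```text
time_s: 38.75
position: [0.5532, -0.4524, 0.1353]
ee_rot: [0.001, 0.999, -0.039, 0.001]
wrist_force: [0.9, -3.4, 5.5]
grip_width: 0.0178
grasp_force: 27.2
```

```bash
python3 - <<'E'
from h import *
s=r.sense();p=s["position"];R=q2R(s["ee_rot"]);piv=np.array([.541,-.360])
d=p[:2]-piv;L=np.hypot(*d);a0=np.degrees(np.arctan2(d[1],d[0]))%360
print(p,L,a0-175.5,s["wrist_force"],s["grip_width"])
for f in np.linspace(0,1,24)[1:]:
    a=np.radians(a0+(174.5-a0)*f);k=piv+.0945*np.array([np.cos(a),np.sin(a)])
    print(np.round(R.T@np.r_[k-p[:2],0]*100,1),end=";")
E
```

```text
[ 0.55316865 -0.45238256  0.13528328] 0.09318054538532841 102.00381276604537 [ 0.88690668 -3.38594597  5.49838528] 0.01784834785762573
[-0.7  0.3 -0. ];[-1.4  0.3 -0. ];[-2.2  0.3 -0. ];[-2.9  0.3 -0. ];[-3.6  0.2 -0. ];[-4.4  0.  -0. ];[-5.1 -0.2 -0. ];[-5.8 -0.5 -0. ];[-6.4 -0.8 -0. ];[-7.1 -1.2 -0. ];[-7.7 -1.6 -0. ];[-8.2 -2.1 -0. ];[-8.8 -2.6 -0. ];[-9.2 -3.1 -0. ];[-9.7 -3.7 -0. ];[-10.1  -4.3  -0. ];[-10.4  -5.   -0. ];[-10.7  -5.7  -0. ];[-11.   -6.4  -0. ];[-11.2  -7.1  -0. ];[-11.3  -7.8  -0. ];[-11.4  -8.5  -0. ];[-11.4  -9.3  -0. ];
```

Request:
{"op": "jog_arm", "data": {
  "targets": [
    [[-0.7, 0.2, -0.1], 0],
    [[-1.4, 0.3, -0.1], 0],
    [[-2.2, 0.3, -0.1], 0],
    [[-2.9, 0.3, -0.1], 0],
    [[-3.6, 0.2, -0.1], 0],
    [[-4.4, 0, -0.1], 0],
    [[-5.1, -0.2, -0.1], 0],
    [[-5.8, -0.5, -0.1], 0],
    [[-6.4, -0.8, -0.1], 0],
    [[-7.1, -1.2, -0.1], 0],
    [[-7.7, -1.6, -0.1], 0],
    [[-8.2, -2.1, -0.1], 0]
  ]
}}

```text
time_s: 39.95
position: [0.4701, -0.4261, 0.1351]
ee_rot: [0.002, 0.999, -0.04, -0.001]
wrist_force: [-2.7, -9.2, 5.8]
grip_width: 0.0177
grasp_force: 28.0
```

Request:
{"op": "jog_arm", "data": {
  "targets": [
    [[-0.6, -0.5, 0], 0],
    [[-1.0, -1.0, 0], 0],
    [[-1.5, -1.6, 0], 0],
    [[-1.9, -2.2, 0], 0],
    [[-2.2, -2.9, 0], 0],
    [[-2.5, -3.6, 0], 0],
    [[-2.8, -4.3, 0], 0],
    [[-3.0, -5.0, 0], 0],
    [[-3.1, -5.7, 0], 0],
    [[-3.2, -6.4, 0], 0],
    [[-3.2, -7.1, 0], 0],
    [[-3.2, -7.1, 0], 0]
  ]
}}

```text
time_s: 41.15
position: [0.4433, -0.3509, 0.1347]
ee_rot: [0.0, 0.999, -0.039, -0.002]
wrist_force: [-4.1, -0.9, 9.1]
grip_width: 0.0177
grasp_force: 27.7
```

```bash
python3 - <<'E'
from h import *
s=r.sense();p=s["position"];d=p[:2]-[.541,-.360]
print(p,np.hypot(*d),np.degrees(np.arctan2(d[1],d[0]))%360-175.5,s["wrist_force"],s["grip_width"])
E
```

```text
[ 0.44326159 -0.35088133  0.13469543] 0.09816286367669806 -0.8300771363967385 [-4.14015583 -0.87147492  9.11002573] 0.01772522550098131
```

Request:
{"op": "jog_arm", "data": {
  "targets": [
    [[0.1, -0.2, 0], 0],
    [[0.1, -0.4, 0], 0],
    [[0.1, -0.6, 0], 0],
    [[0.1, -0.6, 0], 0],
    [[0.1, -0.6, 0], 0]
  ]
}}

```text
time_s: 41.65
position: [0.4433, -0.3504, 0.1348]
ee_rot: [0.003, 0.999, -0.042, -0.002]
wrist_force: [-6.1, -17.6, 2.2]
grip_width: 0.0178
grasp_force: 27.8
```

Request:
{"op": "jog_arm", "data": {
  "targets": [
    [[0, 0.5, 0], 0],
    [[0, 0.5, 0], 0]
  ]
}}

```text
time_s: 41.85
position: [0.4432, -0.3511, 0.1346]
ee_rot: [0.0, 0.999, -0.04, -0.003]
wrist_force: [-8.0, -1.4, 12.5]
grip_width: 0.0176
grasp_force: 28.1
```

Request:
{"op": "jog_arm", "data": {
  "targets": [
    [[0, 0, 0], 0],
    [[0, 0, 0], 0],
    [[0, 0, 0], 0],
    [[0, 0, 0], 0],
    [[0, 0, -2], 0],
    [[0, 0, -5], 0],
    [[0, 0, -8], 0],
    [[-1, -3, -9], 0],
    [[-1, -6, -9], 0],
    [[-1, -8, -9], 0],
    [[-1, -8, -9], 0],
    [[-1, -8, -9], 0]
  ],
  "fingers": 5
}}

```text
time_s: 43.05
position: [0.4434, -0.269, 0.2248]
ee_rot: [0.0, 0.999, -0.038, -0.0]
wrist_force: [-0.3, 0.1, -0.6]
grip_width: 0.0499
grasp_force: 0.0
```

```bash
python3 - <<'E'
from h import *
s=r.sense();print(s["position"],s["ee_rot"],s["wrist_force"],s["grip_width"])
im=r.get_image("wrist");b=r.get_image("top");cv2.imwrite("pics/w9.png",im);cv2.imwrite("pics/t9.png",b)
print("knob shut",proj("wrist",[.4463,-.3525,.157],s),"timer",proj("wrist",[.479,-.2665,.088],s))
o=np.zeros((520,800,3),np.uint8);o[:,:500]=cv2.resize(im[60:320,220:470],None,fx=2,fy=2,interpolation=cv2.INTER_CUBIC);o[:300,500:]=cv2.resize(b[205:325,165:285],None,fx=2.5,fy=2.5)
cv2.imwrite("pics/w9z.png",o)
E
```

```text
[ 0.44335376 -0.26903088  0.22482329] [ 1.45956144e-04  9.99272892e-01 -3.81269144e-02 -6.92480005e-05] [-0.27149013  0.09350374 -0.62141331] 0.04989228811050772
knob shut [449.71834565 248.02561881] timer [316.01379943 191.98736533]
```

View pics/w9z.png

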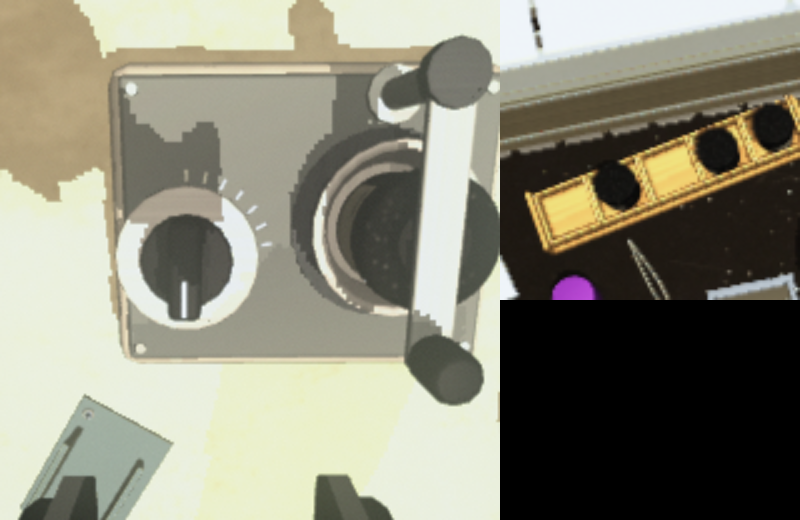

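The bar lies straight across the jar, with its hub and knob both on zoom column 460, parallel to the housing. The timer grip is along the shaker's x at zoom (185,262). The rack still holds its three jars.

Request:
{"op": "jog_arm", "data": {
  "targets": [
    [[1.5, -0.3, 1], 0],
    [[3.5, -0.7, 4], 0],
    [[3.5, -0.7, 8], 0],
    [[3.5, -0.7, 12], 0],
    [[3.5, -0.7, 14.5], 0],
    [[3.5, -0.7, 15.5], 0],
    [[3.5, -0.7, 15.5], 0]
  ],
  "fingers": 4
}}

```text
time_s: 43.85
position: [0.4784, -0.2648, 0.0682]
ee_rot: [-0.001, 0.999, -0.039, -0.001]
wrist_force: [0.4, 0.4, 0.5]
grip_width: 0.0398
grasp_force: 0.0
```

Request:
{"op": "jog_arm", "data": {
  "targets": [
    [[0, 0, 0], 0],
    [[0, 0, 0], 0],
    [[0, 0, 0], 0],
    [[0, 0, 0], 0],
    [[0, 0, 0], 0],
    [[0, 0, 0], 0]
  ],
  "fingers": 0.8,
  "squeeze": 25
}}

```text
time_s: 44.45
position: [0.48, -0.2634, 0.0713]
ee_rot: [-0.0, 0.999, -0.038, 0.001]
wrist_force: [0.5, 6.2, 2.2]
grip_width: 0.0133
grasp_force: 27.9
```

```bash
python3 -c "
from h import *
s=r.sense();print(s['joint_pos'],s['position'],s['wrist_force'])"
```

```text
[ 0.51091958  0.50413387 -0.1438526   1.92649991  0.10308787  0.71619765
 -1.33988172] [ 0.4800349  -0.2633621   0.07128422] [0.54849087 6.24281869 2.17987827]
```

Request:
{"op": "jog_arm", "data": {
  "targets": [
    [[0, -0.1, 0], 0],
    [[0, -0.1, 0], 0],
    [[0, -0.1, 0], 0],
    [[0, -0.1, -2], 0],
    [[0, -0.1, -5], 0],
    [[0, -0.1, -5], -8],
    [[0, -0.1, -5], -16],
    [[0, -0.1, -5], -24],
    [[0, -0.1, -5], -32],
    [[0, -0.1, -5], -40],
    [[0, -0.1, -5], -48],
    [[0, -0.1, -5], -56]
  ],
  "fingers": 4
}}

```text
time_s: 45.65
position: [0.4789, -0.2644, 0.1201]
ee_rot: [0.0, 0.899, 0.437, -0.0]
wrist_force: [0.1, -0.2, -0.2]
grip_width: 0.04
grasp_force: 0.0
```

Request:
{"op": "jog_arm", "data": {
  "targets": [
    [[0, 0, 0], -8],
    [[0, 0, 0], -16],
    [[0, 0, 0], -24],
    [[0, 0, 0], -32],
    [[0, 0, 0], -40],
    [[0, 0, 0], -48],
    [[0, 0, 0], -56],
    [[0, 0, 0], -64],
    [[0, 0, 0], -72],
    [[0, 0, 0], -80],
    [[0, 0, 0], -80]
  ]
}}

```text
time_s: 46.75
position: [0.4787, -0.2645, 0.1198]
ee_rot: [0.0, 0.41, 0.912, -0.0]
wrist_force: [-0.0, 0.4, -0.4]
grip_width: 0.04
grasp_force: 0.0
```

Request:
{"op": "jog_arm", "data": {
  "targets": [
    [[0, 0, 0], -8],
    [[0, 0, 0], -16],
    [[0, 0, 0], -24],
    [[0, 0, 0], -32],
    [[0, 0, 0], -40],
    [[0, 0, 0], -44],
    [[0, 0, 0], -44],
    [[0, 0, 0], -44]
  ]
}}

```text
time_s: 47.55
position: [0.4788, -0.2641, 0.1198]
ee_rot: [-0.0, 0.041, 0.999, -0.0]
wrist_force: [-0.4, 0.5, 0.3]
grip_width: 0.0403
grasp_force: 0.0
```

```bash
python3 -c "
from h import *
s=r.sense();R=q2R(s['ee_rot']);print(s['joint_pos'],s['position'],np.degrees(np.arctan2(R[1,1],R[0,1])),tool(np.array([.4795,-.2635,.0685])-s['position']))"
```

```text
[ 1.05127123  0.6131071  -0.9327431   1.84173459  0.58612841  0.98959592
  1.35574915] [ 0.47882042 -0.26407736  0.11979449] 85.27871454077761 [-0.06  0.06  5.13]
```

Request:
{"op": "jog_arm", "data": {
  "targets": [
    [[0, 0.1, 2], 0],
    [[0, 0.1, 4], 0],
    [[0, 0.1, 5], 0],
    [[0, 0.1, 5.1], 0],
    [[0, 0.1, 5.1], 0]
  ]
}}

```text
time_s: 48.05
position: [0.4792, -0.2628, 0.0692]
ee_rot: [0.0, 0.039, 0.999, -0.0]
wrist_force: [1.2, -0.6, 0.7]
grip_width: 0.0401
grasp_force: 0.0
```

Request:
{"op": "jog_arm", "data": {
  "targets": [
    [[0, 0, 0], 0],
    [[0, 0, 0], 0],
    [[0, 0, 0], 0],
    [[0, 0, 0], 0],
    [[0, 0, 0], 0],
    [[0, 0, 0], 0]
  ],
  "fingers": 0.8,
  "squeeze": 30
}}

```text
time_s: 48.65
position: [0.4795, -0.2631, 0.0697]
ee_rot: [0.001, 0.039, 0.999, -0.0]
wrist_force: [-2.0, 0.4, 6.3]
grip_width: 0.0134
grasp_force: 33.1
```

Request:
{"op": "jog_arm", "data": {
  "targets": [
    [[0, 0, 0], 7],
    [[0, 0, 0], 14],
    [[0, 0, 0], 21],
    [[0, 0, 0], 28],
    [[0, 0, 0], 35],
    [[0, 0, 0], 42],
    [[0, 0, 0], 49],
    [[0, 0, 0], 56],
    [[0, 0, 0], 63],
    [[0, 0, 0], 70],
    [[0, 0, 0], 70]
  ]
}}

```text
time_s: 49.75
position: [0.478, -0.265, 0.0697]
ee_rot: [0.001, 0.607, 0.794, -0.002]
wrist_force: [-5.9, -5.1, 8.4]
grip_width: 0.0138
grasp_force: 33.5
```

Request:
{"op": "jog_arm", "data": {
  "targets": [
    [[0, 0, 0], 3],
    [[0, 0, 0], 6],
    [[0, 0, 0], 9],
    [[0, 0, 0], 12],
    [[0, 0, 0], 12],
    [[0, 0, 0], 12]
  ]
}}

```text
time_s: 50.35
position: [0.4777, -0.265, 0.0697]
ee_rot: [0.001, 0.685, 0.729, -0.002]
wrist_force: [-7.5, -6.6, 11.6]
grip_width: 0.0135
grasp_force: 45.1
```

```bash
python3 -c "
from h import *
s=r.sense();R=q2R(s['ee_rot']);print(s['joint_pos'],s['position'],np.degrees(np.arctan2(R[1,1],R[0,1])),s['wrist_torque'],s['wrist_force'],s['grip_width'])"
```

```text
[ 0.78165383  0.55864635 -0.52047027  1.90612701  0.39069014  0.77825646
  0.10632073] [ 0.4776658  -0.26502056  0.06966957] 3.5836024306201546 [-1.2097505   1.54102308  1.08747146] [-7.46287683 -6.57710421 11.60342218] 0.013533272457302015
```

Request:
{"op": "jog_arm", "data": {
  "targets": [
    [[0, 0, 0], 2],
    [[0, 0, 0], 5],
    [[0, 0, 0], 5],
    [[0, 0, 0], 5]
  ]
}}

```text
time_s: 50.75
position: [0.4777, -0.2654, 0.0698]
ee_rot: [0.001, 0.715, 0.699, -0.002]
wrist_force: [-7.2, -7.9, 12.7]
grip_width: 0.0136
grasp_force: 94.7
```

```bash
python3 -c "
from h import *
s=r.sense();R=q2R(s['ee_rot']);print(s['position'],np.degrees(np.arctan2(R[1,1],R[0,1])),s['wrist_torque'],s['wrist_force'],s['grip_width'],s['grasp_force'])"
```

```text
[ 0.47767456 -0.26538935  0.06976715] -1.279233473456702 [-1.61890195  1.68283672  2.39120256] [-7.16004687 -7.94548223 12.71067201] 0.013584947309256435 94.67151995748281
```

Request:
{"op": "jog_arm", "data": {
  "targets": [
    [[0, 0, 0], -2],
    [[0, 0, 0], -4],
    [[0, 0, 0], -4]
  ]
}}

```text
time_s: 51.05
position: [0.4777, -0.2654, 0.0697]
ee_rot: [0.001, 0.691, 0.723, -0.002]
wrist_force: [-6.6, -6.5, 10.8]
grip_width: 0.0135
grasp_force: 54.1
```

Request:
{"op": "jog_arm", "data": {
  "targets": [
    [[0, 0, 0], 0],
    [[0, 0, 0], 0],
    [[0, 0, 0], 0],
    [[0, 0, 0], 0],
    [[0, 0, -2], 0],
    [[0, 0, -5], 0],
    [[0, 0, -9], 0],
    [[-1, -2, -13], 0],
    [[-2, -5, -16], 0],
    [[-3, -9, -18], 0],
    [[-3, -12, -18], 0],
    [[-3, -12, -18], 0]
  ],
  "fingers": 4
}}

```text
time_s: 52.25
position: [0.3568, -0.2993, 0.2492]
ee_rot: [-0.0, 0.693, 0.721, -0.001]
wrist_force: [-0.5, -0.7, 0.7]
grip_width: 0.0397
grasp_force: 0.0
```

```bash
python3 - <<'E'
from h import *
s=r.sense();print(s["position"],s["wrist_force"],s["grip_width"])
im=r.get_image("wrist");b=r.get_image("scene");t=r.get_image("top")
o=np.zeros((600,800,3),np.uint8);o[:480,:400]=im[:,150:550]
o[:240,400:720]=cv2.resize(t[205:265,370:450],None,fx=4,fy=4,interpolation=cv2.INTER_CUBIC)
o[250:550,400:700]=cv2.resize(b[215:290,345:420],None,fx=4,fy=4,interpolation=cv2.INTER_CUBIC)
o[482:600,0:133]=cv2.resize(t[215:325,165:295],(133,118));o[482:600,140:390]=cv2.resize(b[290:390,195:320],(250,118))
cv2.imwrite("pics/f.png",o)
E
```

```text
[ 0.35682648 -0.29926567  0.24923329] [-0.48995507 -0.74563486  0.72456169] 0.03970427219396519
```

View pics/f.png

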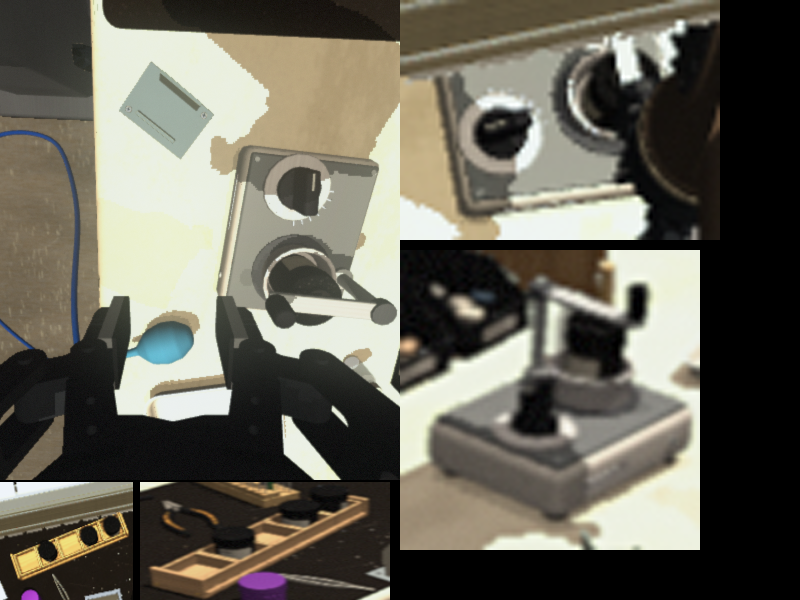

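```bash
python3 - <<'E'
from h import *
s=r.sense()
k=lambda a,z:np.r_[np.array([.541,-.36])+.095*np.array([np.cos(np.radians(175.5+a)),np.sin(np.radians(175.5+a))]),z]
for a in(-5,0,5,10):print(a,proj("wrist",k(a,.157),s)-[150,0],proj("wrist",k(a,.127),s)-[150,0])
print("hub",proj("wrist",[.541,-.36,.13],s)-[150,0])
im=cv2.imread("pics/f.png")
o=cv2.resize(im[130:350,220:400],None,fx=3,fy=2.7,interpolation=cv2.INTER_CUBIC);cv2.imwrite("pics/f2.png",o)
E
```

```text
-5 [281.86059053 312.17578334] [271.0876163 295.0590207]
0 [279.06448326 321.52997053] [268.65616614 303.6447239 ]
5 [277.22042762 330.80883821] [267.07933391 312.1770651 ]
10 [276.31602248 339.94303829] [266.34766291 320.5917619 ]
hub [377.13056722 317.4198023 ]
```

View pics/f2.png

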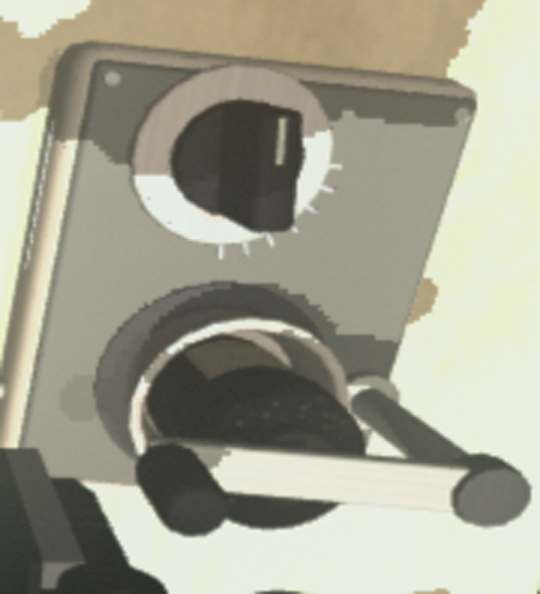

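The bar is shut: the knob-to-hub line matches angle 0. The timer's pointer has turned about 80° to its stop, all the rack jars stand in their pockets, and the hand is clear.

```bash
python3 -c "
from workcell import r
print(r.hand_in())"
```

```text
the job is handed in; nothing more can be done
None
```

The full jar is in the shaker's cup under the shut bar, the used-up jar is in the full one's old pocket, and the timer is wound to its stop. The job is handed in, with no verdict shown. Two spares were weighed, about 1.4 N and 3.5 N; the third was not lifted.

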